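Release the cell feeder and load the test carrier

ROBOT

A 7-joint arm with a two-finger parallel gripper is mounted at the origin on the work surface. World frame = base frame: x ahead of the robot, y to its left, z up, the work surface at z = 0. Lengths are in m, angles in degrees, forces in N, time in s.
With the tool pointing down it reaches from about 0.425 to 0.875 m from the base axis. Payload 4.7 kg.
Tool frame: the origin (TCP) lies on the centre line of the jaws, within the pads' length; the fingertips stand 8 mm ahead of it and the grasp point (between the pads) lies 11 mm behind it; z points along the fingers, x is the direction in which the jaws open and shut, and the axes are right-handed (so a half turn about z gives the same grasp; the last joint's range is limited). The gripper opens to 87 mm and grips with 3 to 60 N. Pads are 19 mm wide; open, the fingers measure 117 mm over their backs; the gripper's body (75 mm by 190 mm) begins 51 mm behind the grasp point.
Start: joints at [-73.562, 18.392, -4.016, 83.108, 1.295, 78.541, -3.26], TCP at [0.175, 0.626, 0.231] pointing down, gripper open.
Joint ranges: [-163.93, 163.93], [-17.29, 119.83], [-79.2, 71.16], [3.27, 140.29], [-89.18, 269.18], [5.43, 117.66], [-154.24, 154.24]. Speed limits (degrees/s): [147.25, 147.25, 180, 180, 180, 180, 180].

INTERFACE

Orientations are given as [roll, pitch, yaw] about the fixed x, y, z axes, in that order (R = Rz(yaw) Ry(pitch) Rx(roll)).
In Python, from cell import telemetry, read_camera, get_calibration, sign_off gives the robot as it stands. The module is installed in compiled form; this text tells all that it offers.
- The arm moves only by the tool carry_out, never from a script. Its arguments are lists of equal length, an entry for each row: "translation": the shift along the tool's x, y, z in cm, a list of three; "turn": the turn about the tool's z in rad; "gripper": the opening, from 0 (shut) to 1 (fully open). In form: {"translation": [[dx, dy, dz], ...], "turn": [turn, ...], "gripper": [gripper, ...]}. A call has 1 to 5 rows; each row is the pose to reach, as a shift and turn from the pose commanded when the call began, along the tool's axes at that moment; what a row does not reach only later rows make up. A row lasts 1/8 s, in which the tool goes at most 62.5 mm and 10.7 degrees, less where a joint would pass 70% of its speed; a pose out of reach is approached as far as the arm can. A call with a gripper value outside its range is refused whole. The fingers move at their own pace and stop on an object; "squeeze" is the grip in N (left out, the last holds). Time passes only in rows, so rows that repeat a pose let the fingers close. It gives the time, the measured TCP pose, the force and the opening at its end, in the units of the state.
- telemetry.get_obs(): the state, without advancing time (a new reading comes with each control period).
- read_camera(name): name is "scene" or "side" or "wrist"; returns the picture (400x640x3 uint8, red, green, blue); there is no depth.
- get_calibration(name): a dict with "fx", "fy", "cx", "cy" (pixels), "R" (3x3) and "t" (3): a world point X has camera coordinates R X + t. Camera axes: x right, y down, z forward; pixel columns grow to the right and rows downward; lengths in m; the calibration is good to about 2 mm. A picture is of the moment at which its call begins: read the wrist's pose just before it. get_calibration takes no time and is no camera call; for the wrist camera it gives the pose at the moment of the call.
- sign_off(): hands the job in, once; it reports no verdict.
The state is a dict: "time_s": time; "qpos": joint angles; "joint_velocities": joint speeds; "effort": joint torques, N m; "tool_pos": TCP position; "tool_rot": TCP orientation; "force": force on the tool from outside, world axes, zero at the start; "wrist_torque": the same for the moment, N m; "grip_width": finger opening in m.
Only numpy, scipy, OpenCV 4.12 (cv2) and the standard library are available. Lean on these libraries where they do the work, as an engineer would, in place of code of your own. Each camera call takes 0.05 s, during which the arm holds its last target.

TASK

Open the feeder's gate: pull its knob up, turn it clockwise a quarter turn so that the orange arm points down the track, and push the knob fully back in so that the row of cells rolls down. Then take the end cell from the stop, so that the next one rolls down to it, and gently lay it squarely in the empty saddle with the green pad, its red-banded end on the carrier's red-striped side. Leave the other cells in place and do not disturb anything else on the table.

Things in the scene. Friction and masses are not known exactly. Their poses are not given: they have to be found in the camera images.
- stop (a point): centre of the end cell when it rests on the stop at the low end of the track, 85 mm above the table. Axes: +x (level) points up-track, +y towards the knob, z up. The track rises 12 degrees towards +x. Cells lie across it, plus ends to +y, on two rails. Rails and stop reach only 26 mm either side in y, so both end faces of the cell at the stop are free to grip
- track: the track (fixed). Origin: on the table under point stop, same axes. Two orange stop posts on the -x side of the end cell reach 4 mm above its axis, square to the slope: lift the cell 15 mm or more (straight up, or square to the slope) before moving it to -x. Side guides, 33 mm either side, tops below the cells' axes, begin 33 mm up-track; hood struts begin 85 mm up-track
- hood_lip (a point): lower edge, at the middle, of the lip of the clear hood (76 mm wide) over the row: 42 mm above the cells' axes (square to the slope) and 8 mm up-track of the stop. No room for a gripper pointing straight down: grip the end cell by its end faces, tool leaning back over the stop (hand towards -x) 25 degrees or more from vertical, best about 40
- ion_bar (a point): lower down-track edge, at the middle, of the white ionising bar on the hood: 90 mm wide in y, 40 mm long up-track, 32 mm tall, sloping with the track
- cell1: pale grey battery cell, diameter 44 mm, length 62 mm, about 235 g, red band near its plus end, steel rim at the other. Origin: its centre; +y runs along its length to the plus end (it may have rolled about y). First (lowest) of four in the track; at the start the gate holds it 54 mm up-track of the stop
- cell2: pale grey battery cell, diameter 44 mm, length 62 mm, about 235 g, red band near its plus end, steel rim at the other. Origin: its centre; +y runs along its length to the plus end (it may have rolled about y). Second in the track; the one that rolls to the stop next
- cell3: pale grey battery cell, diameter 44 mm, length 62 mm, about 235 g, red band near its plus end, steel rim at the other. Origin: its centre; +y runs along its length to the plus end (it may have rolled about y). Third in the track
- cell4: pale grey battery cell, diameter 44 mm, length 62 mm, about 235 g, red band near its plus end, steel rim at the other. Origin: its centre; +y runs along its length to the plus end (it may have rolled about y). Fourth (highest) in the track
- cell1_plus (a point): centre of cell1's plus end face, 31 mm from its centre
- gate (a joint): turn of the gate, rad, about a vertical axis: 0 = closed (orange arm across the track), grows clockwise seen from above; 1.57 = open (arm points down-track, beside the track); end stop at 1.60. It turns with the knob. With the knob in, a pin in a notch locks it at 0 or 1.57 (slack 0.08 rad); do not force it
- knob (a joint): how far the knob is pulled straight up, m: 0 = in, 0.016 = fully out; the pin is clear of its notch above 0.008. It slides stiffly (3 N or a little more), stays where it is left, and goes back in only with the gate within 0.08 rad of 0 or 1.57
- knob_grip (a point): grip point on the knob's vertical axis, 110 mm to the track's +y side and 27 mm up-track of the stop. Black bar grip 16 mm wide, 52 mm long, 28 mm tall; this point is 16 mm below its top and 12 mm above its underside. y runs along the bar (the gate's arm points to -y). Below: a brass notch ring, 64 mm wide, its top 24 mm below this point with the knob in
- gate_tip (a point): free end of the orange gate arm: 120 mm long from the knob's axis, 10 mm wide, 14 mm tall, its middle 96 mm above the table
- carrier: fixed grey block 200 x 76 x 30 mm with three saddles at x = -60, 0, 60 mm; each is two black ridges 44 mm long along y, 30 mm apart, tops 43 mm above the table, and takes a cell lying along y. Red stripe along its +y edge (plus ends), black along -y. Origin: centre of its underside
- pad: green pad 18 x 36 x 5 mm in the empty saddle (which one varies). Origin: centre of its underside, 30 mm above the table; axes as the carrier's. A cell resting in this saddle has its centre 30 mm above this origin
- held_a: pale grey battery cell, diameter 44 mm, length 62 mm, about 235 g, red band near its plus end, steel rim at the other. Origin: its centre; +y runs along its length to the plus end (it may have rolled about y). Already lies in one of the other saddles
- held_b: pale grey battery cell, diameter 44 mm, length 62 mm, about 235 g, red band near its plus end, steel rim at the other. Origin: its centre; +y runs along its length to the plus end (it may have rolled about y). Already lies in the other saddle
- bottle: white bottle, diameter 46 mm, 135 mm tall, blue cap, standing between track and carrier. Origin: centre of its underside
- dish: glass cup, 64 mm wide, 45 mm tall, nearer the robot. Origin: centre of its underside
- marker: black marker pen, 135 mm long, 14 mm thick, lying on the table along its x. Origin: its underside, at the middle
- can: blue spray-tin shaped can, diameter 52 mm, 150 mm tall, standing to the right of the carrier. Origin: centre of its underside
- driver: screwdriver, 170 mm long, lying well to the right of the carrier along its x. Origin: its underside
- tape: yellow tape roll, 90 mm wide, 25 mm tall, far side of the table. Origin: centre of its underside

How it is judged (in metres and radians):
On the way, in this order (a step that is already met when the one before it is completed fails the run):
1. the knob is pulled out with the gate still closed (value of joint knob above 0.0065 m and value of joint gate below 0.2 rad), for 0.05 s.
2. the gate is turned open with the knob out (value of joint gate above 1.45 rad and value of joint knob above 0.005 m), for 0.05 s.
3. the knob is pushed back in with the gate open (value of joint gate above 1.45 rad and value of joint knob below 0.003 m), for 0.1 s.
4. the end cell is lifted off the track and the next one has rolled to the stop (distance between cell1 and stop above 0.06 m and height (world z) of cell1 above 0.09 m and distance between cell2 and stop below 0.009 m), for 0.1 s.
At the end, for the whole second after the job is handed in: cell1 at rest in the green-pad saddle (within 7 mm across, 10 mm along, 4 mm in height, 0.12 rad), plus end on the red side; cell2 at rest within 9 mm of the stop point, cell3 and cell4 behind it on the track (within 60 and 105 mm); gate above 1.45 rad, knob below 3 mm (all of step 3 and x of cell1 in the frame of pad between -0.007 and 0.007 m and y of cell1 in the frame of pad between -0.01 and 0.01 m and z of cell1 in the frame of pad between 0.026 and 0.034 m and y of cell1_plus in the frame of pad above 0.015 m and angle between the y axis of cell1 and the y axis of pad, either way round below 0.12 rad and linear speed of each of cell1, cell2 below 0.02 m/s and distance between cell2 and stop below 0.009 m and distance between cell3 and stop below 0.06 m and distance between cell4 and stop below 0.105 m); the robot touches nothing.
It fails at once if a bystander is shifted by more than 20 mm (distance of any of bottle, dish, marker, driver, can, tape from where it was at the start of the episode above 0.02 m).
It fails at once if a cell already in the carrier is shifted by more than 12 mm (distance of any of held_a, held_b from where it was at the start of the episode above 0.012 m).
It fails at once if a cell is dropped on the table (height (world z) of any of cell1, cell2, cell3, cell4 below 0.045 m).
It fails at once if cell1 is dropped or slammed into the carrier (faster than 0.35 m/s just over its saddle) (horizontal distance between cell1 and pad below 0.04 m and z of cell1 in the frame of pad below 0.055 m and linear speed of cell1 above 0.35 m/s).
It also fails if it takes over 51 s, if anything falls off the work surface, if the arm or the gripper's body presses on something with over 40 N, if the wrist force passes 120 N, or if a joint passes its speed limit or range.

## Working session

There is one attempt and no reset: what is moved stays moved. The work goes in short steps, Python scripts to look and compute and a tool call to move; the robot and the scene stay as the last step left them, time stands still between calls to the robot, and variables do not carry over. Pictures are saved under pics/ and viewed, and the job is handed in when it is done.

Besides the shell and the picture viewer there is one more tool, called in YAML: its name, and indented under it one key for each argument. carry_out: Moves the arm, as the interface text tells. Its arguments: {"type":"object","properties":{"translation":{"type":"array","items":{"type":"array","items":{"type":"number"}}},"turn":{"type":"array","items":{"type":"number"}},"gripper":{"type":"array","items":{"type":"number"}},"squeeze":{"type":"number"}},"required":["translation","turn","gripper"]}

```bash
mkdir -p pics; ls; python3 - <<'E'
from cell import telemetry, read_camera, get_calibration
import cv2
o=telemetry.get_obs(); print(o)
for n in("scene","side","wrist"):
    c=get_calibration(n); print(n,c)
    cv2.imwrite(f"pics/a_{n}.png",read_camera(n)[:,:,::-1])
E
```

```text
pics
{'time_s': 0.0, 'qpos': array([-73.56274988,  18.43847034,  -4.01791004,  83.17446288,
         1.29584342,  78.54027928,  -3.25990465]), 'joint_velocities': array([-0.00301425,  0.01351578, -0.05959769, -0.0383798 , -0.04108023,
        0.05345737, -0.06322011]), 'effort': array([ 2.70288738e-04, -4.91292393e+01, -4.03769631e-01, -3.12522697e+01,
       -6.38350379e-02,  4.39538970e-02,  1.65471906e-04]), 'tool_pos': array([0.1750037 , 0.62544505, 0.22947235]), 'tool_rot': array([1.79994208e+02, 1.07912887e-01, 7.43750051e+01]), 'force': array([-0.28607129, -0.57014131, -0.68261696]), 'wrist_torque': array([-0.03221792, -0.02120087, -0.04650489]), 'grip_width': 0.08693391606389021}
scene {'fx': 454.09573632471574, 'fy': 454.09573632471574, 'cx': 321.05820985386435, 'cy': 199.09871155336572, 'R': array([[-0.0394305 ,  0.99915731, -0.01139732],
       [ 0.84245306,  0.02710843, -0.53808733],
       [-0.53732493, -0.03081876, -0.84281203]]), 't': array([ 0.1635162 , -0.41238732,  1.62635913])}
side {'fx': 372.01938544036506, 'fy': 372.01938544036506, 'cx': 319.8136683658617, 'cy': 202.8870370421953, 'R': array([[-0.99828847, -0.05544379, -0.01860438],
       [-0.02612114,  0.70735058, -0.70638009],
       [ 0.05232421, -0.70468513, -0.70758819]]), 't': array([0.56537252, 0.19884257, 0.88786236])}
wrist {'fx': 355.4824268786311, 'fy': 355.4824268786311, 'cx': 314.72028137998626, 'cy': 197.75677190889343, 'R': array([[ 0.26902955,  0.96313093, -0.00138185],
       [ 0.93151896, -0.25983433,  0.254477  ],
       [ 0.24473562, -0.06974905, -0.96707784]]), 't': array([-0.64932322, -0.03167548,  0.39060787])}
```

View pics/a_scene.png

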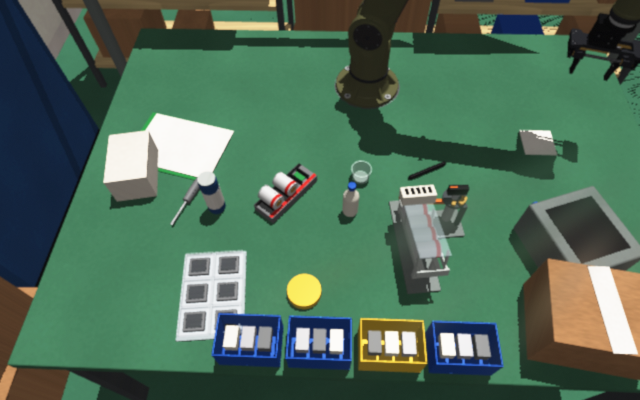

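View pics/a_side.png

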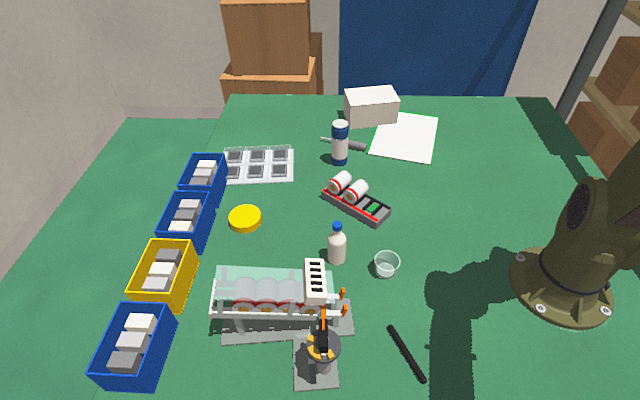

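View pics/a_wrist.png

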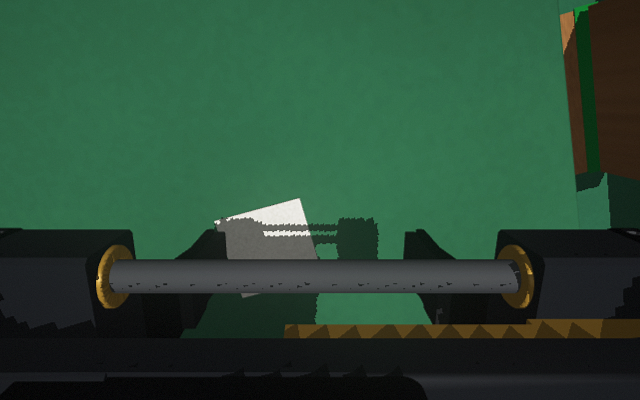

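```bash
python3 - <<'E'
import cv2
a=cv2.imread("pics/a_scene.png");b=cv2.imread("pics/a_side.png")
cv2.imwrite("pics/b1.png",cv2.resize(a[170:300,380:480],None,fx=6,fy=4.6,interpolation=cv2.INTER_CUBIC)[:600])
cv2.imwrite("pics/b2.png",cv2.resize(b[250:395,200:365],None,fx=4,fy=4,interpolation=cv2.INTER_CUBIC))
cv2.imwrite("pics/b3.png",cv2.resize(a[150:230,240:380],None,fx=5,fy=5,interpolation=cv2.INTER_CUBIC))
cv2.imwrite("pics/b4.png",cv2.resize(b[160:280,310:410],None,fx=5,fy=5,interpolation=cv2.INTER_CUBIC))
E
```

```text
(no output)
```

View pics/b1.png

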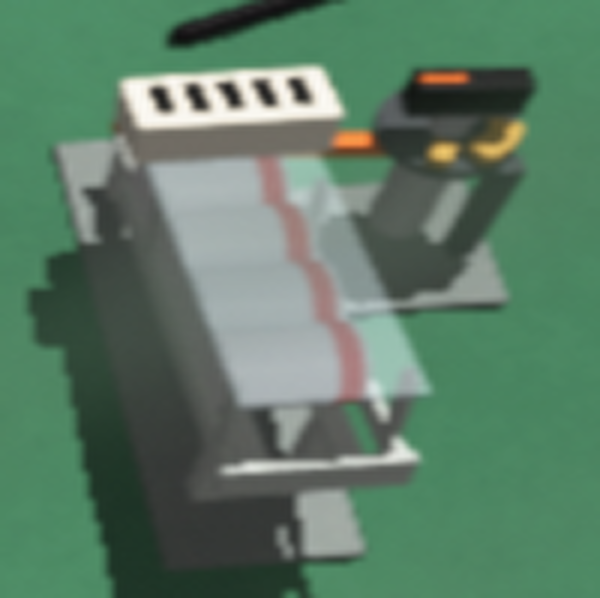

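View pics/b2.png

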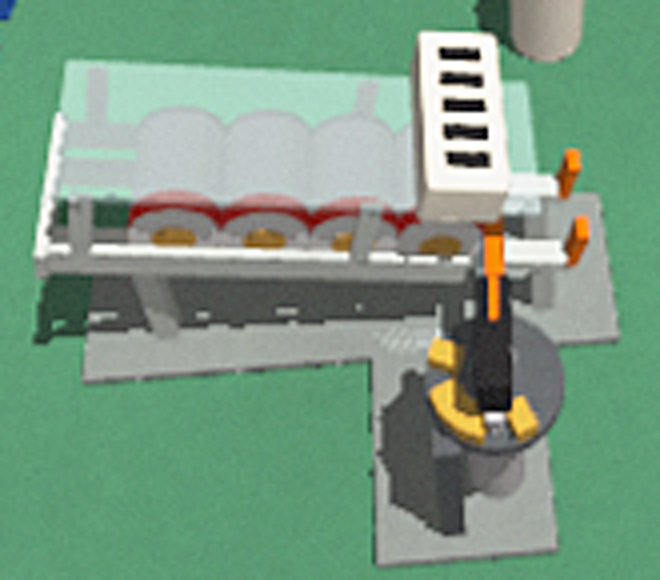

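View pics/b3.png

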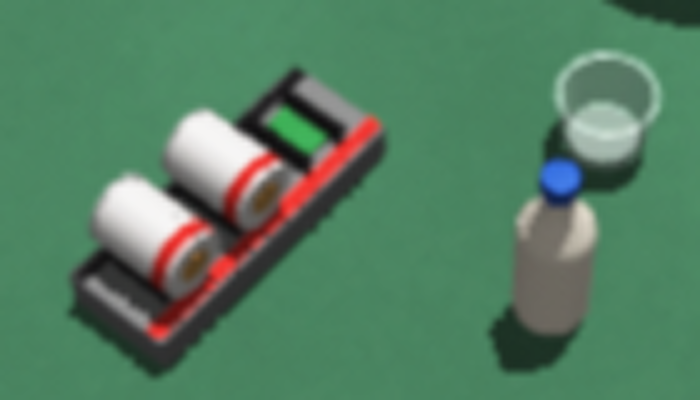

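View pics/b4.png

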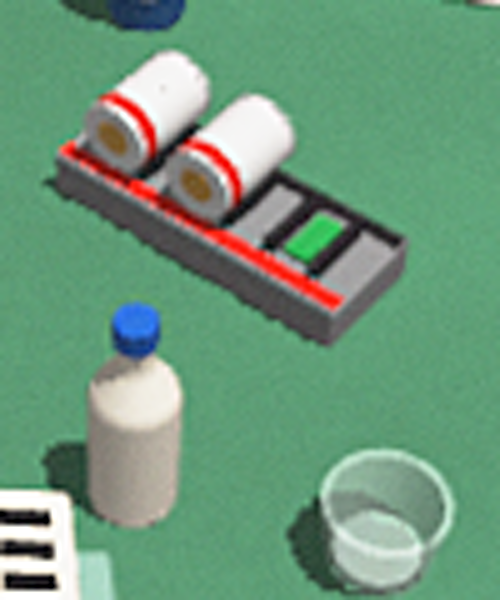

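```bash
cat > h.py <<'E'
import numpy as np, cv2
from cell import telemetry, read_camera, get_calibration
def P(n):
    c=get_calibration(n); K=np.array([[c['fx'],0,c['cx']],[0,c['fy'],c['cy']],[0,0,1]]); return K@np.c_[c['R'],c['t']]
def tri(a,b,na="scene",nb="side"):
    X=cv2.triangulatePoints(P(na),P(nb),np.array(a,float).reshape(2,1),np.array(b,float).reshape(2,1))[:,0]; return X[:3]/X[3]
def ray(n,uv,z):
    c=get_calibration(n);R,t=np.array(c['R']),np.array(c['t']);o=-R.T@t
    d=R.T@np.array([(uv[0]-c['cx'])/c['fx'],(uv[1]-c['cy'])/c['fy'],1]);return o+d*(z-o[2])/d[2]
def proj(n,X):
    p=P(n)@np.r_[X,1];return p[:2]/p[2]
E
python3 - <<'E'
from h import *
s=lambda x,y:(x/6+380-.4,y/4.6+170-.4)
d=lambda x,y:(x/4+200-.4,y/4+250-.4)
L={}
for n,a,b in [("bar up -y",s(140,130),d(418,32)),("bar dn -y",s(120,80),d(492,35)),("bar dn +y",s(322,68),d(503,188)),("bar up +y",s(343,115),d(425,182))]:
    L[n]=tri(a,b);print(n,L[n],proj("scene",L[n])-a,proj("side",L[n])-b)
for n in("scene","side"):
    c=get_calibration(n);print(n,-np.array(c['R']).T@c['t'])
# coloured blobs
for n in("scene","side"):
    im=cv2.imread(f"pics/a_{n}.png");h=cv2.cvtColor(im,cv2.COLOR_BGR2HSV)
    for nm,lo,hi in [("orange",(6,170,150),(16,255,255)),("green",(52,170,120),(75,255,255)),("blue cap",(105,150,150),(120,255,255))]:
        m=cv2.inRange(h,lo,hi);k,_,st,ce=cv2.connectedComponentsWithStats(m)
        for i in range(1,k):
            if 4<st[i,4]<400: print(n,nm,st[i],ce[i].round(1))
E
```

```text
bar up -y [0.59236226 0.07032236 0.17253406] [-0.30690509 -0.43768658] [-0.75828584  0.66897799]
bar dn -y [0.55493304 0.06504158 0.16581998] [-0.18183835 -0.27236189] [-0.46747382  0.42012045]
bar dn +y [0.5452269  0.15303343 0.16752983] [-0.15981149 -0.21915172] [-0.42665494  0.3739956 ]
bar up +y [0.58151459 0.15670939 0.17520185] [-0.30150641 -0.39424197] [-0.77531779  0.66682085]
scene [ 1.22774779 -0.10207687  1.1506783 ]
side [0.52314216 0.5163584  0.77921776]
scene orange [450 186   8   2  15] [453.7 186.5]
scene orange [436 199   6   3  16] [438.8 200.1]
scene blue cap [348 182   8   7  43] [351.5 184.9]
scene blue cap [310 338   3   6  12] [310.6 340.1]
scene blue cap [327 338   2   6  11] [327.5 340.3]
side orange [341 288   4   5  13] [342.7 289.9]
side orange [340 294   4   5  10] [341.5 296. ]
side orange [344 304   3   6  11] [344.9 306.8]
side orange [321 309   5  21  50] [323.  318.5]
side orange [342 311   4   5  11] [343.6 312.9]
side green [400 111  12   2  12] [405.5 111.5]
side green [413 113   6   1   6] [415.5 113. ]
side green [420 114   6   1   6] [422.5 114. ]
side green [427 115   6   1   6] [429.5 115. ]
side green [434 116   5   2   5] [436.  116.2]
side green [366 127  11  26  50] [370.8 139.3]
side green [368 204  10   8  43] [372.5 207.3]
side blue cap [343 127   5   4   7] [345.4 128.7]
side blue cap [177 152  47  35 206] [199.7 170.1]
side blue cap [154 190  56  44 302] [182.5 210.5]
side blue cap [220 195   2   6   6] [220.5 197.5]
side blue cap [333 221   9   7  54] [336.9 224. ]
side blue cap [197 252   6   2   6] [199.5 252.8]
```

```bash
python3 - <<'E'
import cv2
a=cv2.imread("pics/a_scene.png");b=cv2.imread("pics/a_side.png")
g=lambda i:cv2.convertScaleAbs(i,alpha=1.8,beta=20)
cv2.imwrite("pics/c1.png",g(cv2.resize(a[178:218,430:480],None,fx=12,fy=12,interpolation=cv2.INTER_NEAREST)))
cv2.imwrite("pics/c2.png",g(cv2.resize(b[280:375,295:360],None,fx=8,fy=6,interpolation=cv2.INTER_NEAREST)))
E
```

```text
(no output)
```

View pics/c1.png

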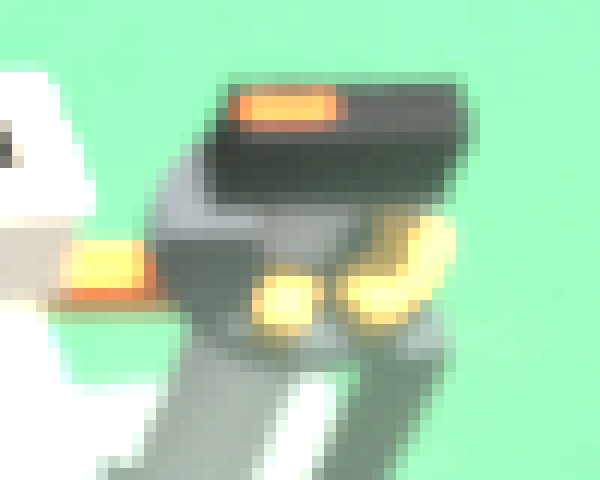

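View pics/c2.png

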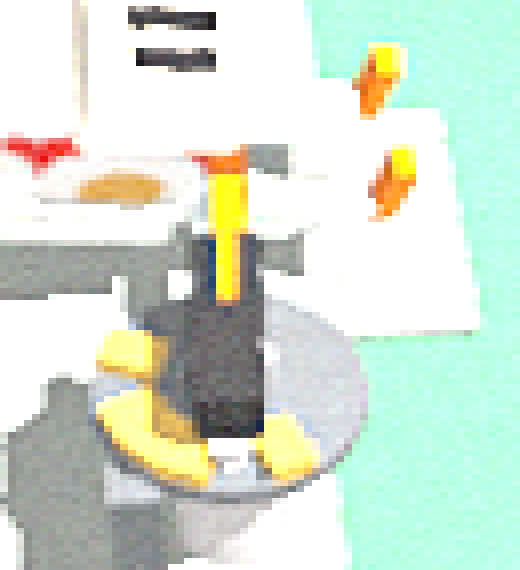

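```bash
python3 - <<'E'
from h import *
K=tri((458.0,186.4),(323.1,332.5)); print("knob top",K, proj("scene",K),proj("side",K))
for yaw in (6.7,):
    c,s=np.cos(np.radians(yaw)),np.sin(np.radians(yaw));X=np.array([c,s]);Y=np.array([-s,c])
    S=K[:2]-110e-3*Y-27e-3*np.cos(np.radians(12))*X
    print("stop if 27 along slope",S, K[:2]-110e-3*Y-27e-3*X)
    # posts: tops: 4 above the axis square to slope, ~27 down-track?
    for uv in [(295+386/8-.5,280+55/6-.5),(295+403/8-.5,280+160/6-.5)]:
        p=ray("side",uv,.085); print("post",p, (p[:2]-S)@X,(p[:2]-S)@Y)
    bar=np.array([.5501+.0067*c,.109+.0067*s]); print("bar lower edge rel", (bar-S)@X,(bar-S)@Y, .1354-.085)
    # tracks rails etc
pad=tri((240+300/5-.5,150+128/5-.5),(310+316/5-.5,160+237/5-.5));print("pad",pad,ray("scene",(299.5,175.1),.035),ray("side",(372.5,207.3),.035))
# bottle cap, dish
print("cap",tri((351.5,184.9),(336.9,224)))
# red stripe line: scene b3 (165,330)->(375,125); side b4 (65,150)->(335,300)
q=lambda x,y:ray("scene",(240+x/5-.4,150+y/5-.4),.03)
r=lambda x,y:ray("side",(310+x/5-.4,160+y/5-.4),.03)
for a,b in ((q(165,330),q(375,125)),(r(65,150),r(335,300))): print(a,b,np.degrees(np.arctan2(*(b-a)[[1,0]])),np.linalg.norm(b-a))
E
```

```text
knob top [0.54556225 0.21908531 0.16084795] [457.97417492 186.36772702] [323.03027094 332.55968838]
stop if 27 along slope [0.53216641 0.10675527] [0.53158042 0.10668643]
post [0.51099842 0.08227582 0.085     ] -0.023879456396669597 -0.021842588162339447
post [0.50612869 0.12354868 0.085     ] -0.02390059724674624 0.019716560724610907
bar lower edge rel 0.02477301371447545 0.000137075520046003 0.050399999999999986
pad [ 0.43155184 -0.21196634  0.03549691] [ 0.43266262 -0.21131846  0.035     ] [ 0.4305908  -0.21288837  0.035     ]
cap [ 0.52863891 -0.05911626  0.13173208]
[ 0.57380224 -0.27965914  0.03      ] [ 0.42580611 -0.16611406  0.03      ] 142.50398401305804 0.1865350933453512
[ 0.57339774 -0.28540422  0.03      ] [ 0.42094827 -0.17148985  0.03      ] 143.23191805659113 0.19030850638000327
```

```bash
cat > go.py <<'E'
import sys
from h import *
from scipy.spatial.transform import Rotation as Ro
# usage: go.py x y z yaw : shift in tool axes cm, turn rad, rows
o=telemetry.get_obs();v=list(map(float,sys.argv[1:]))
R=Ro.from_euler('xyz',o['tool_rot'],degrees=True).as_matrix()
d=np.array(v[:3])-o['tool_pos'];yaw=o['tool_rot'][2]
print("t",o['time_s'],"pos",o['tool_pos'].round(4),"rot",o['tool_rot'].round(2),"q",o['qpos'].round(1),"w",round(o['grip_width'],4),"F",o['force'].round(1))
tn=-((v[3]-yaw+180)%360-180)
print("shift cm",(R.T@d*100).round(2),"turn",round(np.radians(tn),3),"rows>=",np.linalg.norm(d)/.0625,abs(tn)/10.7)
E
python3 go.py .5456 .2191 .21 6.7
```

```text
t 0.15 pos [0.1751 0.6256 0.2297] rot [1.800e+02 8.000e-02 7.437e+01] q [-73.6  18.4  -4.   83.2   1.3  78.5  -3.3] w 0.0872 F [ 1.2 -0.9 -0.5]
shift cm [-29.16  46.63   2.02] turn 1.181 rows>= 8.80592054866123 6.324542928801715
```

carry_out:
  translation:
    - [-2.9,4.6,0]
    - [-5.8,9.2,0]
    - [-8.7,13.8,0]
    - [-11.6,18.4,0]
    - [-14.5,23,0]
  turn: [0.13,0.26,0.39,0.52,0.65]
  gripper: [0.6,0.6,0.6,0.6,0.6]

```text
time_s: 0.78
tool_pos: [0.3585, 0.4228, 0.2304]
tool_rot: [-180.0, -0.0, 36.9]
force: [0.8, -0.2, -0.9]
grip_width: 0.0532
```

```bash
python3 go.py .5456 .2191 .21 6.7
```

```text
t 0.775 pos [0.3585 0.4228 0.2304] rot [-180.     -0.     36.88] q [-60.    6.7   8.2  97.3  -1.   76.1 -14.7] w 0.0532 F [ 0.8 -0.2 -0.9]
shift cm [ 2.74 27.52  2.04] turn 0.527 rows>= 4.4370561957937 2.820938076564575
```

carry_out:
  translation:
    - [0.5,5.5,0]
    - [1.0,11,0]
    - [1.6,16.5,0]
    - [2.2,22,0]
    - [2.7,27.5,0]
  turn: [0.11,0.22,0.33,0.43,0.527]
  gripper: [0.6,0.6,0.6,0.6,0.6]

```text
time_s: 1.4
tool_pos: [0.546, 0.2201, 0.2305]
tool_rot: [-180.0, -0.0, 6.8]
force: [-0.2, 0.9, 0.5]
grip_width: 0.0518
```

```bash
python3 go.py .5456 .2191 .138 6.7; python3 - <<'E'
from h import *
c=get_calibration("wrist");cv2.imwrite("pics/d1.png",read_camera("wrist")[:,:,::-1])
print(proj("wrist",[.5456,.2191,.161]))
E
```

```text
t 1.4 pos [0.546  0.2201 0.2305] rot [-179.98   -0.      6.77] q [-43.9  11.1  22.3  93.1  -4.3  76.7 -14.2] w 0.0518 F [-0.2  0.9  0.5]
shift cm [-0.05  0.1   9.25] turn 0.001 rows>= 1.4793367887892486 0.006208516720057114
[306.51140341 199.31272532]
```

View pics/d1.png

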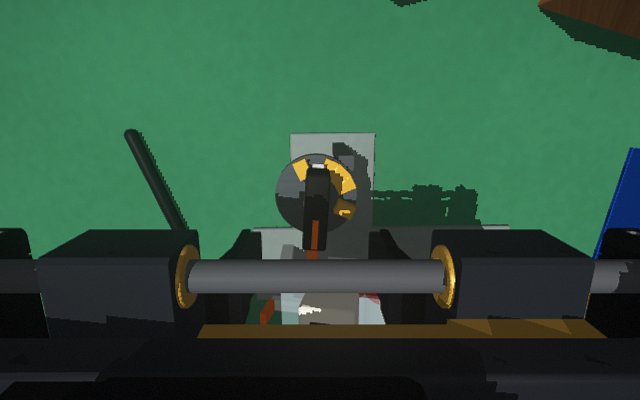

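```bash
python3 - <<'E'
from h import *
im=cv2.imread("pics/d1.png")
cv2.imwrite("pics/d2.png",cv2.convertScaleAbs(cv2.resize(im[140:260,260:390],None,fx=5,fy=5,interpolation=cv2.INTER_CUBIC),alpha=2.2))
for uv in [(306,170),(326,170),(304,250),(327,250),(316,209)]: print(uv,ray("wrist",uv,.161))
E
```

```text
(306, 170) [0.54335469 0.23843382 0.161     ]
(326, 170) [0.55609785 0.23976217 0.161     ]
(304, 250) [0.54742752 0.1833283  0.161     ]
(327, 250) [0.56300553 0.18493327 0.161     ]
(316, 209) [0.55247804 0.21315456 0.161     ]
```

View pics/d2.png

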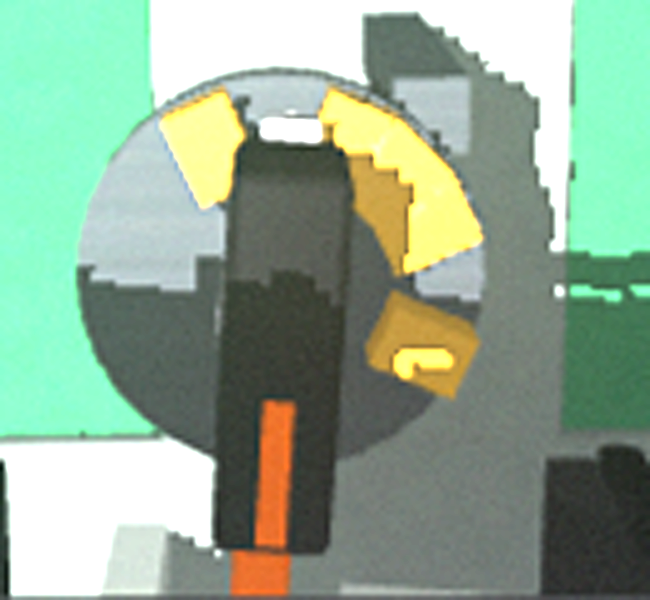

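```bash
python3 - <<'E'
from h import *
a,b=ray("wrist",(318.3,175.2),.161),ray("wrist",(313.9,249.6),.161)
d=a-b;print(a,b,(a+b)/2,np.linalg.norm(d),np.degrees(np.arctan2(d[1],d[0]))-90)
E
python3 go.py .553 .211 .138 6.7
```

```text
[0.55155437 0.23587885 0.161     ] [0.55410102 0.18431088 0.161     ] [0.5528277  0.21009486 0.161     ] 0.0516308086139987 2.8272145569807634
t 1.45 pos [0.5513 0.211  0.2306] rot [179.66  -0.23   5.98] q [-43.6  11.2  22.9  92.9  -4.1  76.6 -14.2] w 0.0523 F [ 4.3 -5.9  1.8]
shift cm [ 0.13 -0.04  9.26] turn -0.013 rows>= 1.4818033448897157 0.06701380677715052
```

```bash
cat >> h.py <<'E'
class Snap:
    def __init__(s,n,f):
        c=get_calibration(n);s.R,s.t=np.array(c['R']),np.array(c['t']);s.c=c;s.o=-s.R.T@s.t
        s.im=read_camera(n)[:,:,::-1].copy();cv2.imwrite(f,s.im);np.savez(f+".npz",R=s.R,t=s.t,k=[c['fx'],c['fy'],c['cx'],c['cy']])
def rayf(f,uv,z):
    d=np.load(f+".npz");R,t,k=d['R'],d['t'],d['k'];o=-R.T@t
    r=R.T@np.array([(uv[0]-k[2])/k[0],(uv[1]-k[3])/k[1],1]);return o+r*(z-o[2])/r[2]
def projf(f,X):
    d=np.load(f+".npz");p=d['R']@np.array(X)+d['t'];k=d['k'];return p[:2]/p[2]*k[:2]+k[2:]
E
python3 go.py .5456 .2191 .138 6.7
python3 - <<'E'
from h import *
s=Snap("wrist","pics/e1.png")
cv2.imwrite("pics/e2.png",cv2.convertScaleAbs(cv2.resize(s.im[140:260,260:390],None,fx=5,fy=5,interpolation=cv2.INTER_CUBIC),alpha=2.2))
E
python3 go.py .5456 .2191 .138 6.7
```

```text
t 1.45 pos [0.5513 0.211  0.2306] rot [179.66  -0.23   5.98] q [-43.6  11.2  22.9  92.9  -4.1  76.6 -14.2] w 0.0523 F [ 4.3 -5.9  1.8]
shift cm [-0.52 -0.92  9.25] turn -0.013 rows>= 1.4900402742020253 0.06701380677715052
t 1.5 pos [0.5492 0.2134 0.2305] rot [ 1.7974e+02 -1.2000e-01  6.2100e+00] q [-43.7  11.2  22.7  93.   -4.1  76.6 -14.2] w 0.0522 F [ 0.3 -0.3 -0.2]
shift cm [-0.32 -0.65  9.25] turn -0.009 rows>= 1.483958910269916 0.046052914581822965
```

View pics/e2.png

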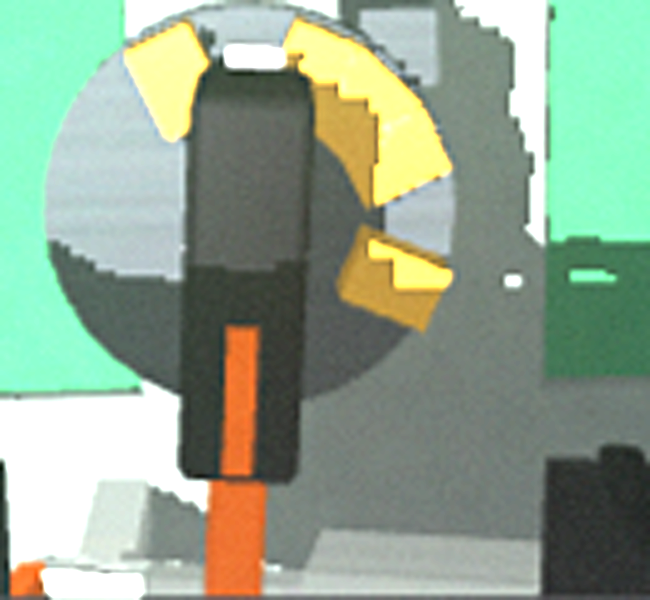

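```bash
python3 - <<'E'
from h import *
f="pics/e1.png"
a,b=rayf(f,(260+254/5-.4,140+103/5-.4),.161),rayf(f,(260+239/5-.4,140+479/5-.4),.161)
d=a-b;print(a,b,(a+b)/2,np.linalg.norm(d),np.degrees(np.arctan2(d[1],d[0]))-90)
E
```

```text
[0.54551639 0.24501368 0.161     ] [0.54867815 0.1941057  0.161     ] [0.54709727 0.21955969 0.161     ] 0.05100606943188022 3.5539147318680904
```

carry_out:
  translation:
    - [0.2,0.2,2.5]
    - [0.2,0.2,5]
    - [0.2,0.2,5]
    - [0.2,0.2,5]
  turn: [0.03,0.03,0.03,0.03]
  gripper: [0.55,0.55,0.55,0.55]

```text
time_s: 2.0
tool_pos: [0.5476, 0.2201, 0.1814]
tool_rot: [-180.0, -0.1, 5.2]
force: [-0.1, 0.9, -0.8]
grip_width: 0.0477
```

```bash
python3 go.py .547 .2195 .138 5
```

```text
t 2.0 pos [0.5476 0.2201 0.1814] rot [-1.7997e+02 -5.0000e-02  5.2400e+00] q [-43.7  13.   22.3  96.6  -5.2  71.3 -15. ] w 0.0477 F [-0.1  0.9 -0.8]
shift cm [-0.07  0.06  4.34] turn 0.004 rows>= 0.6950728150096398 0.02281790813636609
```

carry_out:
  translation:
    - [-0.05,0.05,2.2]
    - [-0.05,0.05,4.3]
    - [-0.05,0.05,4.3]
    - [-0.05,0.05,4.3]
    - [-0.05,0.05,4.3]
  turn: [0,0,0,0,0]
  gripper: [0.55,0.55,0.4,0.1,0.1]
  squeeze: 30

```text
time_s: 2.62
tool_pos: [0.5477, 0.2195, 0.1391]
tool_rot: [-179.9, -0.1, 5.2]
force: [0.6, 0.0, 0.8]
grip_width: 0.0258
```

carry_out:
  translation:
    - [0,0,0]
    - [0,0,0]
  turn: [0,0]
  gripper: [0.0,0.0]

```text
time_s: 2.88
tool_pos: [0.5468, 0.2194, 0.1385]
tool_rot: [-180.0, -0.0, 5.2]
force: [-3.2, -0.8, 5.5]
grip_width: 0.0165
```

```bash
python3 go.py .547 .2195 .138 5; python3 -c "
from h import *
Snap('side','pics/f1.png');s=Snap('wrist','pics/f2.png')"
```

```text
t 2.875 pos [0.5468 0.2194 0.1385] rot [-179.96   -0.      5.22] q [-43.3  15.   22.1  99.5  -6.1  66.7 -14.3] w 0.0165 F [-3.2 -0.8  5.5]
shift cm [ 0.02 -0.01  0.05] turn 0.004 rows>= 0.008989509574596962 0.02054417190735024
```

View pics/f1.png

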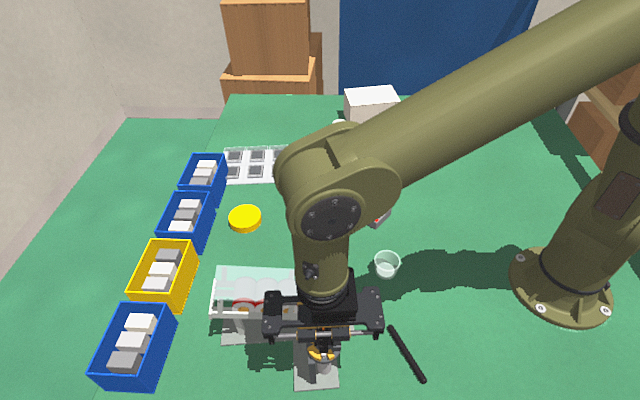

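View pics/f2.png

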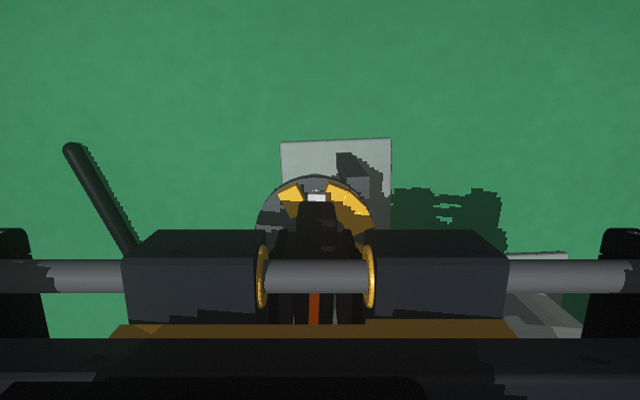

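carry_out:
  translation:
    - [0,0,-0.7]
    - [0,0,-1.4]
    - [0,0,-1.45]
    - [0,0,-1.45]
  turn: [0,0,0,0]
  gripper: [0,0,0,0]

```text
time_s: 3.48
tool_pos: [0.5468, 0.2193, 0.1524]
tool_rot: [-180.0, 0.0, 5.2]
force: [-0.7, 0.6, 0.8]
grip_width: 0.0167
```

```bash
python3 go.py .547 .2195 .138 5; python3 -c "
from h import *
s=Snap('wrist','pics/g2.png')"
```

```text
t 3.475 pos [0.5468 0.2193 0.1524] rot [-179.98    0.      5.22] q [-43.5  14.3  22.2  98.6  -5.8  68.2 -14.5] w 0.0167 F [-0.7  0.6  0.8]
shift cm [ 0.02 -0.02  1.44] turn 0.004 rows>= 0.23051598543762644 0.02043638301052633
```

View pics/g2.png

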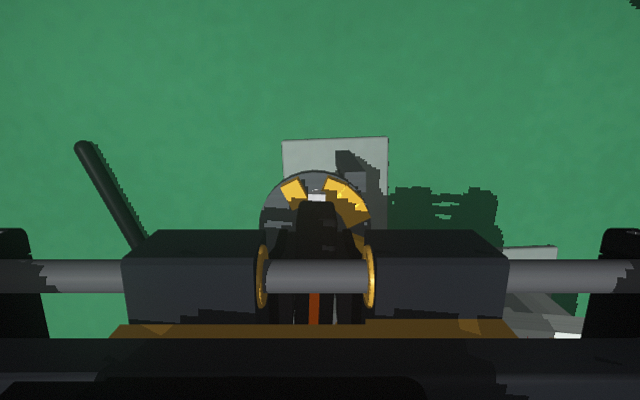

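carry_out:
  translation:
    - [0,0,0]
    - [0,0,0]
    - [0,0,0]
    - [0,0,0]
    - [0,0,0]
  turn: [0.16,0.32,0.48,0.64,0.8]
  gripper: [0,0,0,0,0]

```text
time_s: 4.15
tool_pos: [0.5458, 0.2197, 0.1523]
tool_rot: [179.9, 0.1, -40.9]
force: [-4.8, 0.6, 2.2]
grip_width: 0.0163
```

carry_out:
  translation:
    - [0,0,0]
    - [0,0,0]
    - [0,0,0]
    - [0,0,0]
    - [0,0,0]
  turn: [0.16,0.32,0.48,0.64,0.75]
  gripper: [0,0,0,0,0]

```text
time_s: 4.78
tool_pos: [0.5453, 0.2206, 0.1523]
tool_rot: [179.8, 0.1, -83.7]
force: [-4.6, 1.8, 1.7]
grip_width: 0.0165
```

carry_out:
  translation:
    - [0,0,0]
    - [0,0,0]
  turn: [0,0]
  gripper: [0,0]

```text
time_s: 5.03
tool_pos: [0.5453, 0.2206, 0.1522]
tool_rot: [179.8, 0.1, -83.5]
force: [-4.7, 2.3, 2.1]
grip_width: 0.0164
```

```bash
python3 go.py .547 .2195 .138 -83.3; python3 -c "
from h import *
s=Snap('side','pics/h1.png');s=Snap('wrist','pics/h2.png')"
```

```text
t 5.025 pos [0.5453 0.2206 0.1522] rot [ 1.7985e+02  1.0000e-01 -8.3500e+01] q [ -53.1   15.4   33.5   99.    -9.2   68.5 -100.6] w 0.0164 F [-4.7  2.3  2.1]
shift cm [ 0.13 -0.16  1.42] turn -0.004 rows>= 0.22936753880393815 0.018949180349142603
```

View pics/h1.png

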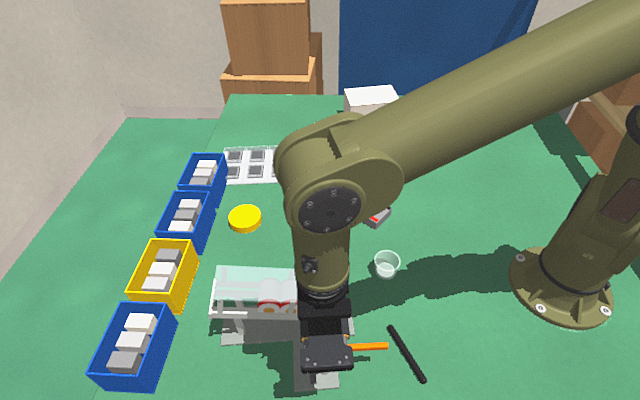

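View pics/h2.png

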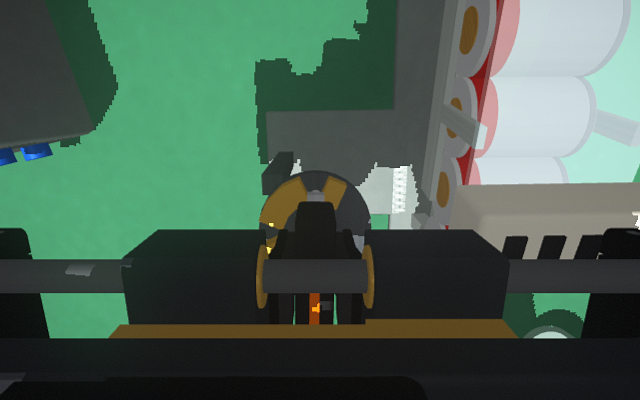

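carry_out:
  translation:
    - [0,0,0.7]
    - [0,0,1.3]
    - [0,0,1.6]
    - [0,0,1.6]
  turn: [0,0,0,0]
  gripper: [0,0,0,0]

```text
time_s: 5.62
tool_pos: [0.5455, 0.2206, 0.1384]
tool_rot: [179.8, 0.2, -83.5]
force: [-9.2, 0.9, 13.8]
grip_width: 0.0165
```

```bash
python3 go.py .547 .2195 .138 -83.3; python3 -c "
from h import *
s=Snap('side','pics/i1.png');s=Snap('wrist','pics/i2.png')"
```

```text
t 5.625 pos [0.5455 0.2206 0.1384] rot [ 1.7985e+02  1.6000e-01 -8.3510e+01] q [ -52.8   16.1   33.4   99.8   -9.8   67.  -100.2] w 0.0165 F [-9.2  0.9 13.8]
shift cm [ 0.13 -0.14  0.04] turn -0.004 rows>= 0.030394487417563232 0.019656989538354378
```

View pics/i2.png

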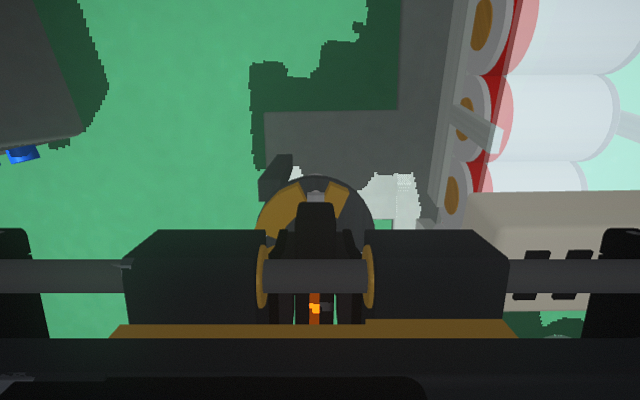

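carry_out:
  translation:
    - [0,0,0.3]
    - [0,0,0.3]
  turn: [0,0]
  gripper: [0,0]

```text
time_s: 5.98
tool_pos: [0.5456, 0.2206, 0.138]
tool_rot: [179.9, 0.2, -83.5]
force: [-15.7, -1.1, 28.1]
grip_width: 0.0165
```

```bash
python3 go.py .547 .2195 .138 -83.3
```

```text
t 5.975 pos [0.5456 0.2206 0.138 ] rot [179.86   0.24 -83.52] q [ -52.8   16.1   33.4   99.9   -9.9   66.9 -100.1] w 0.0165 F [-15.7  -1.1  28.1]
shift cm [ 0.13 -0.12  0.  ] turn -0.004 rows>= 0.028109828540232126 0.02022835072587071
```

carry_out:
  translation:
    - [0,0,-0.4]
    - [0,0,-0.4]
    - [0,0,-0.4]
    - [0,0,-2]
    - [0,0,-6]
  turn: [0,0,0,0,0]
  gripper: [0.3,0.5,0.5,0.5,0.5]

```text
time_s: 6.6
tool_pos: [0.5457, 0.2185, 0.1923]
tool_rot: [179.8, -0.1, -83.6]
force: [1.3, 0.1, 0.5]
grip_width: 0.0429
```

carry_out:
  translation:
    - [0,0,-5]
    - [0,0,-8]
    - [0,0,-8]
    - [0,0,-8]
  turn: [0,0,0,0]
  gripper: [0.7,0.9,1,1]

```text
time_s: 7.1
tool_pos: [0.5466, 0.2189, 0.2727]
tool_rot: [180.0, -0.0, -83.6]
force: [0.3, 0.4, -0.9]
grip_width: 0.0757
```

```bash
python3 go.py .547 .2195 .138 -83.3; python3 -c "
from h import *
s=Snap('side','pics/j1.png');s=Snap('scene','pics/j3.png');s=Snap('wrist','pics/j2.png')"
```

```text
t 7.1 pos [0.5466 0.2189 0.2727] rot [ 1.7997e+02 -1.0000e-02 -8.3600e+01] q [ -54.2   10.8   34.5   89.7   -6.2   81.4 -102.8] w 0.0757 F [ 0.3  0.4 -0.9]
shift cm [-0.05 -0.05 13.47] turn -0.005 rows>= 2.1556290131819917 0.028230341484579195
```

View pics/j1.png

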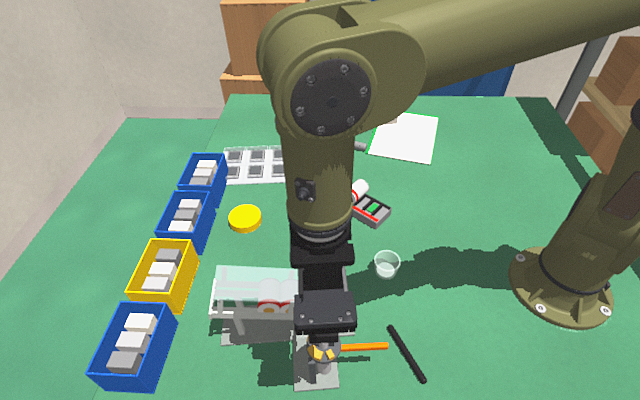

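View pics/j2.png

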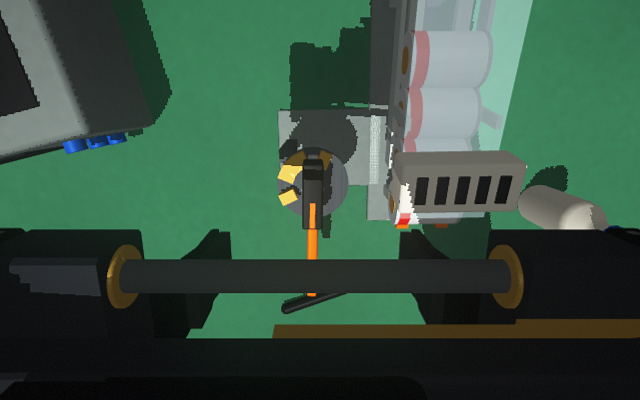

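carry_out:
  translation:
    - [2.2,1.7,0]
    - [4.4,3.5,0]
    - [6.6,5.2,0]
    - [8.8,7,0.5]
    - [11,8.7,1]
  turn: [-0.16,-0.32,-0.48,-0.64,-0.8]
  gripper: [1,1,1,1,1]

```text
time_s: 7.88
tool_pos: [0.4718, 0.0992, 0.2621]
tool_rot: [179.9, 0.0, -37.5]
force: [0.0, -0.5, 0.3]
grip_width: 0.087
```

carry_out:
  translation:
    - [0,0,0]
    - [0,0,0]
    - [0,0,0]
    - [0,0,0]
    - [0,0,0]
  turn: [-0.17,-0.34,-0.51,-0.68,-0.85]
  gripper: [1,1,1,1,1]

```text
time_s: 8.5
tool_pos: [0.4722, 0.1, 0.2622]
tool_rot: [180.0, 0.1, 11.3]
force: [0.4, -0.2, 0.6]
grip_width: 0.0873
```

carry_out:
  translation:
    - [0,0,0]
    - [0,0,0]
    - [0,0,0]
    - [0,0,0]
    - [0,0,0]
  turn: [-0.17,-0.34,-0.51,-0.68,-0.85]
  gripper: [1,1,1,1,1]

```text
time_s: 9.12
tool_pos: [0.4722, 0.0999, 0.2622]
tool_rot: [-180.0, 0.1, 60.0]
force: [0.6, 0.7, 0.0]
grip_width: 0.0875
```

carry_out:
  translation:
    - [0,0,0]
    - [0,0,0]
    - [0,0,0]
    - [0,0,0]
    - [0,0,0]
  turn: [-0.17,-0.34,-0.5,-0.64,-0.64]
  gripper: [1,1,1,1,1]

```text
time_s: 9.75
tool_pos: [0.4723, 0.1, 0.2624]
tool_rot: [-179.9, 0.0, 96.2]
force: [-0.5, 1.2, 0.4]
grip_width: 0.087
```

```bash
python3 go.py .472 .1 .25 96.7; python3 -c "
from h import *
s=Snap('wrist','pics/k2.png');s=Snap('side','pics/k1.png')"
```

```text
t 9.75 pos [0.4723 0.1    0.2624] rot [-1.7993e+02  3.0000e-02  9.6230e+01] q [-58.8  -5.6  41.4 104.5   3.8  79.8  78. ] w 0.087 F [-0.5  1.2  0.4]
shift cm [ 0.   -0.03  1.24] turn -0.008 rows>= 0.19826615241816875 0.04395774199471464
```

View pics/k2.png

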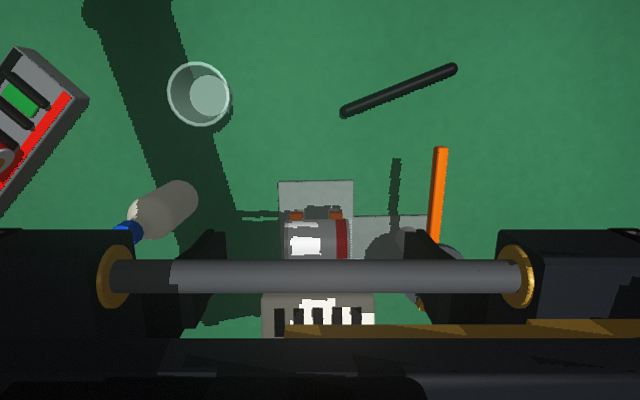

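View pics/k1.png

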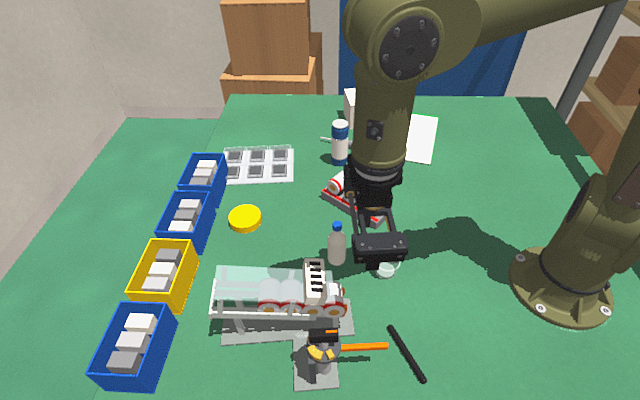

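```bash
python3 - <<'E'
from h import *
im=cv2.imread("pics/k2.png");cv2.imwrite("pics/k3.png",cv2.resize(im[175:335,250:400],None,fx=4.5,fy=3.7,interpolation=cv2.INTER_CUBIC))
b=cv2.imread("pics/k1.png");cv2.imwrite("pics/k4.png",cv2.convertScaleAbs(cv2.resize(b[245:375,255:395],None,fx=5,fy=4.5,interpolation=cv2.INTER_CUBIC),alpha=1.3))
E
```

```text
(no output)
```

View pics/k3.png

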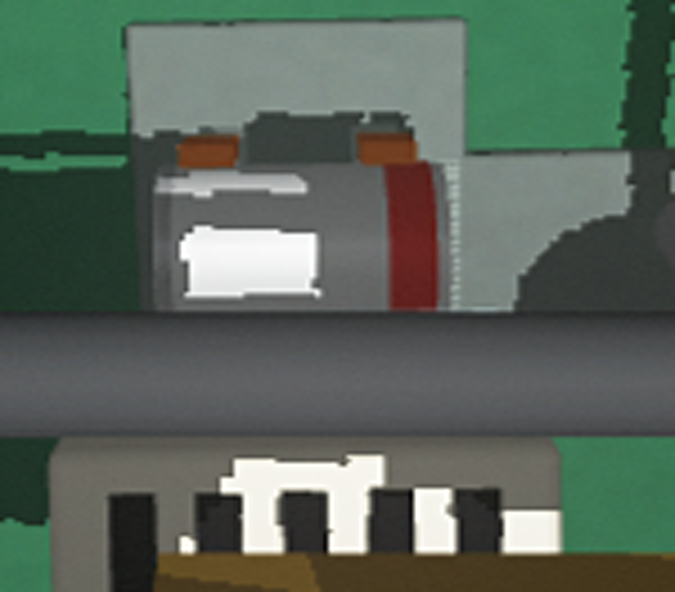

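View pics/k4.png

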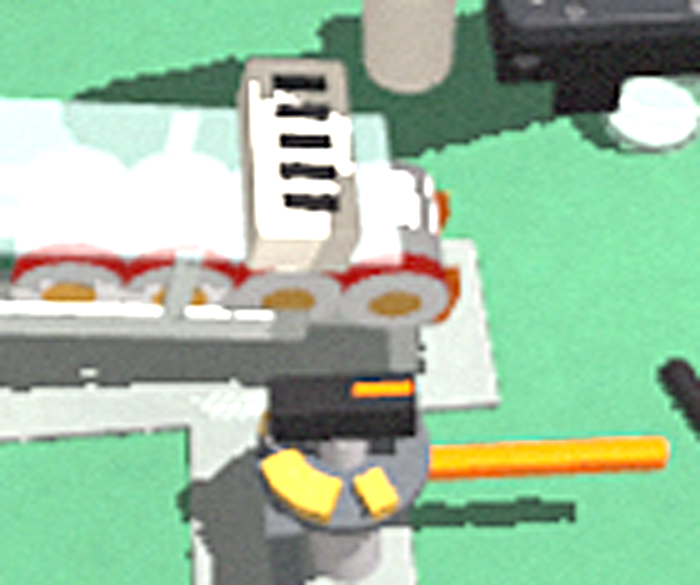

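```bash
python3 - <<'E'
from h import *
f="pics/k2.png"
X=np.array([.9932,.1167]);Y=np.array([-.1167,.9932])
S=np.array([.5317,.1073])
for nm,u,v,z in [("L end",155,250,.105),("R end",447,250,.105),("cell top-front edge L",155,165,.085),("R",440,165,.085),("postL",207,150,.086),("postR",387,150,.086)]:
    p=rayf(f,(250+u/4.5-.4,175+v/3.7-.4),z);print(nm,p,(p[:2]-S)@X,(p[:2]-S)@Y)
# side: plus face centre
f="pics/k1.png";uv=(255+395/5-.4,245+302/4.5-.4)
for z in (.08,.085,.09):
    p=rayf(f,uv,z);print("plus face",z,p,(p[:2]-S)@X,(p[:2]-S)@Y)
for uv in [(255+428/5-.4,245+165/4.5-.4),(255+440/5-.4,245+258/4.5-.4)]:
    pass
# bar corners with side & wrist? project earlier
E
```

```text
L end [0.53134146 0.07743737 0.105     ] -0.0038410660296618357 -0.02961772212363728
R end [0.52468506 0.13809974 0.105     ] -0.003372911301047695 0.031408950039965106
cell top-front edge L [0.51543596 0.07436093 0.085     ] -0.019997431465520663 -0.030817066687965813
R [0.50864482 0.13627141 0.085     ] -0.019517444910869403 0.031464945420807064
postL [0.50972142 0.08528192 0.086     ] -0.024398633763608586 -0.01930346142843367
postR [0.50545834 0.12414788 0.086     ] -0.02409707056674743 0.019795712028733547
plus face 0.08 [0.52901809 0.13436921 0.08      ] 0.0004953044639854348 0.027198113577831227
plus face 0.085 [0.52897607 0.13710075 0.085     ] 0.0007723437952783273 0.029915989251263174
plus face 0.09 [0.52893406 0.1398323  0.09      ] 0.0010493831265712137 0.03263386492469506
```

```bash
python3 go.py .5019 .1038 .12 96.6
```

```text
t 9.85 pos [0.4724 0.1001 0.2626] rot [-1.7996e+02  2.0000e-02  9.6170e+01] q [-58.7  -5.6  41.4 104.4   3.8  79.8  78. ] w 0.0869 F [-1.  -0.9 -0.1]
shift cm [ 0.06  2.98 14.26] turn -0.007 rows>= 2.3310779721892634 0.03981178463192768
```

carry_out:
  translation:
    - [0.06,1,4]
    - [0.06,2,9]
    - [0.06,3,14.2]
    - [0.06,3,14.2]
  turn: [-0.007,-0.007,-0.007,-0.007]
  gripper: [1,1,1,1]

```text
time_s: 10.35
tool_pos: [0.4996, 0.1028, 0.1175]
tool_rot: [-179.6, 0.2, 96.6]
force: [0.4, 0.1, 0.8]
grip_width: 0.0866
```

```bash
python3 go.py .5019 .1038 .079 96.6; python3 -c "
from h import *
s=Snap('wrist','pics/l2.png');s=Snap('side','pics/l1.png')
cv2.imwrite('pics/l3.png',cv2.resize(s.im[170:360,240:440],None,fx=4,fy=3.1,interpolation=cv2.INTER_CUBIC))"
```

```text
t 10.35 pos [0.4996 0.1028 0.1175] rot [-179.55    0.24   96.59] q [-56.3   8.1  44.9 111.7  -6.2  63.1  87.7] w 0.0866 F [0.4 0.1 0.8]
shift cm [0.09 0.27 3.85] turn -0.0 rows>= 0.6174940976252987 0.0010824251835794933
```

View pics/l2.png

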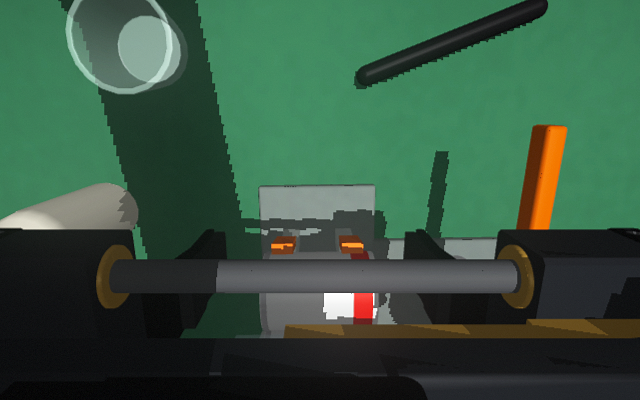

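View pics/l3.png

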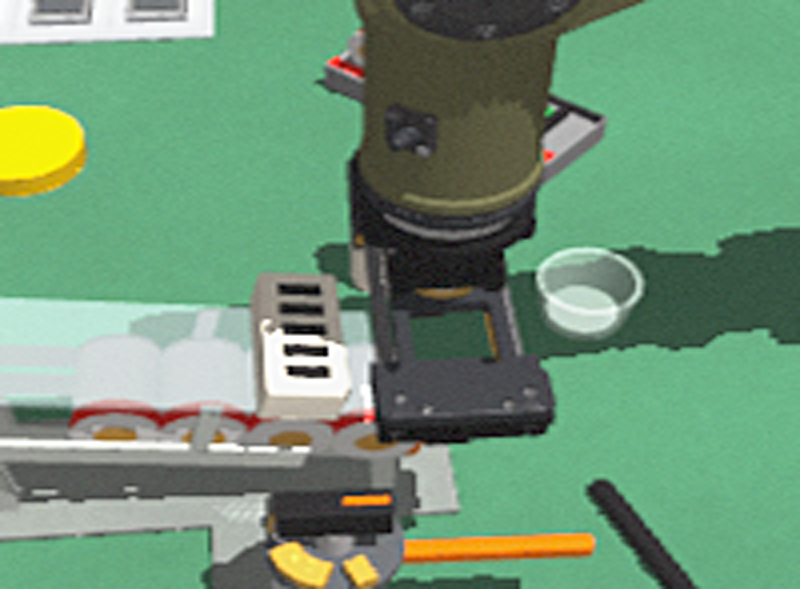

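carry_out:
  translation:
    - [0.05,0.1,2]
    - [0.05,0.1,3.9]
    - [0.05,0.1,3.9]
    - [0.05,0.5,3.9]
    - [0.05,0.7,3.9]
  turn: [0,0,0,0,0]
  gripper: [1,1,1,1,1]

```text
time_s: 11.08
tool_pos: [0.5107, 0.1058, 0.0837]
tool_rot: [179.8, -0.1, 96.7]
force: [0.2, 0.0, -0.4]
grip_width: 0.0869
```

```bash
python3 go.py .5108 .1049 .079 96.6
```

```text
t 11.075 pos [0.5107 0.1058 0.0837] rot [ 1.7984e+02 -7.0000e-02  9.6720e+01] q [-54.6  12.2  44.3 112.5 -10.   58.9  91. ] w 0.0869 F [ 0.2  0.  -0.4]
shift cm [-0.09 -0.    0.47] turn 0.002 rows>= 0.07618805354554099 0.011198660503147618
```

carry_out:
  translation:
    - [0,0,0]
    - [0,0,0]
  turn: [0,0]
  gripper: [1,1]

```text
time_s: 11.32
tool_pos: [0.5094, 0.1053, 0.0823]
tool_rot: [180.0, -0.0, 96.7]
force: [-0.6, -0.5, -0.4]
grip_width: 0.087
```

```bash
python3 go.py .5108 .1049 .079 96.6;  python3 -c "
from h import *
s=Snap('wrist','pics/m2.png');s=Snap('side','pics/m1.png')
cv2.imwrite('pics/m3.png',cv2.resize(s.im[170:360,240:440],None,fx=4,fy=3.1,interpolation=cv2.INTER_CUBIC))"
```

```text
t 11.325 pos [0.5094 0.1053 0.0823] rot [ 1.7999e+02 -1.0000e-02  9.6710e+01] q [-54.6  12.3  44.3 112.7 -10.   58.9  91. ] w 0.087 F [-0.6 -0.5 -0.4]
shift cm [-0.06  0.13  0.33] turn 0.002 rows>= 0.05704082636459307 0.010524469317507308
```

View pics/m3.png

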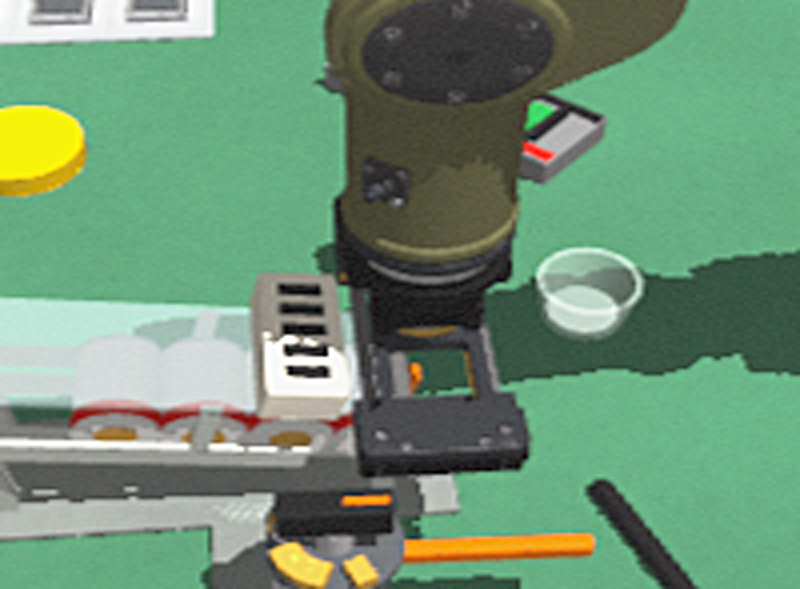

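View pics/m2.png

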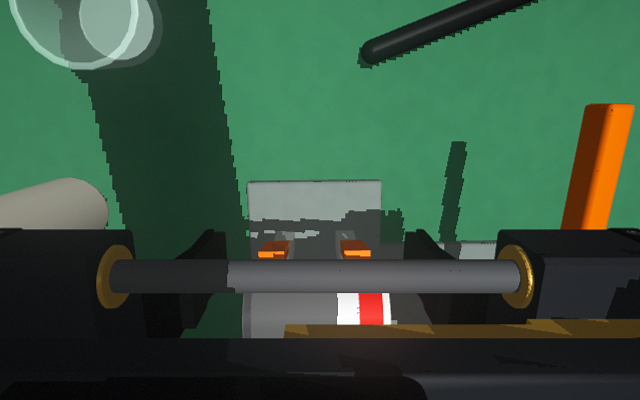

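carry_out:
  translation:
    - [-0.05,0.15,0.3]
    - [-0.05,0.15,0.3]
    - [-0.05,0.15,0.3]
    - [-0.05,0.15,0.3]
    - [-0.05,0.15,0.3]
  turn: [0,0,0,0,0]
  gripper: [1,0.85,0.75,0.7,0.65]
  squeeze: 45

```text
time_s: 12.05
tool_pos: [0.5102, 0.1055, 0.0788]
tool_rot: [-179.9, -0.0, 96.8]
force: [-1.6, 2.5, -0.8]
grip_width: 0.0613
```

```bash
python3 go.py .5108 .1049 .079 96.6
```

```text
t 12.05 pos [0.5102 0.1055 0.0788] rot [-1.7993e+02 -4.0000e-02  9.6750e+01] q [-54.4  12.8  44.2 112.7 -10.5  58.6  91.4] w 0.0613 F [-1.6  2.5 -0.8]
shift cm [-0.07  0.05 -0.02] turn 0.003 rows>= 0.013936138907847721 0.01429506759617117
```

carry_out:
  translation:
    - [0,0,0]
    - [0,0,0]
    - [0,0,-0.4]
    - [0,0,-0.8]
  turn: [0,0,0,0]
  gripper: [0.5,0.4,0.4,0.4]
  squeeze: 55

```text
time_s: 12.55
tool_pos: [0.5093, 0.1038, 0.0863]
tool_rot: [-179.8, 0.1, 96.7]
force: [-5.6, 0.0, -5.7]
grip_width: 0.061
```

```bash
python3 go.py .5108 .1049 .079 96.6;  python3 -c "
from h import *
s=Snap('wrist','pics/n2.png');s=Snap('side','pics/n1.png')
cv2.imwrite('pics/n3.png',cv2.resize(s.im[170:360,240:440],None,fx=4,fy=3.1,interpolation=cv2.INTER_CUBIC))"
```

```text
t 12.55 pos [0.5093 0.1038 0.0863] rot [-1.798e+02  8.000e-02  9.668e+01] q [-54.6  12.1  44.5 112.3  -9.7  59.6  90.9] w 0.061 F [-5.6  0.  -5.7]
shift cm [0.09 0.16 0.73] turn 0.001 rows>= 0.11995882404649393 0.007825608694268672
```

View pics/n3.png

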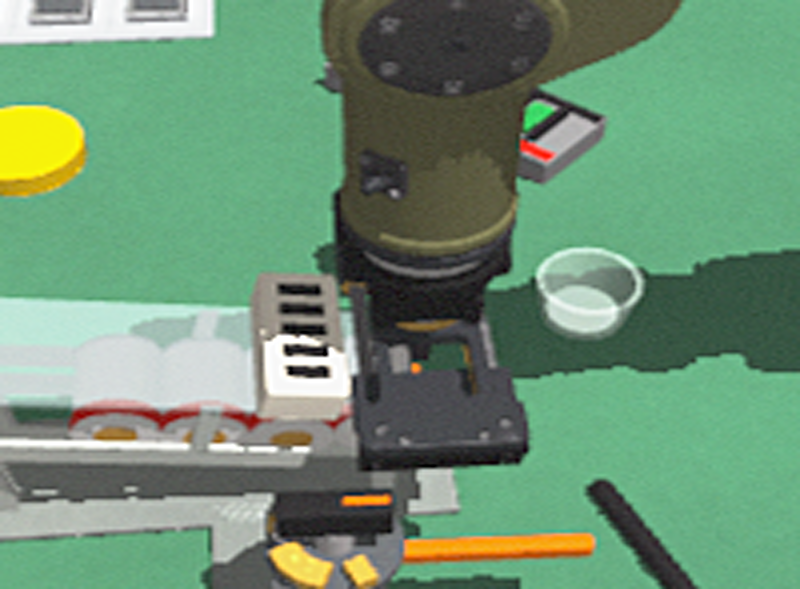

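View pics/n2.png

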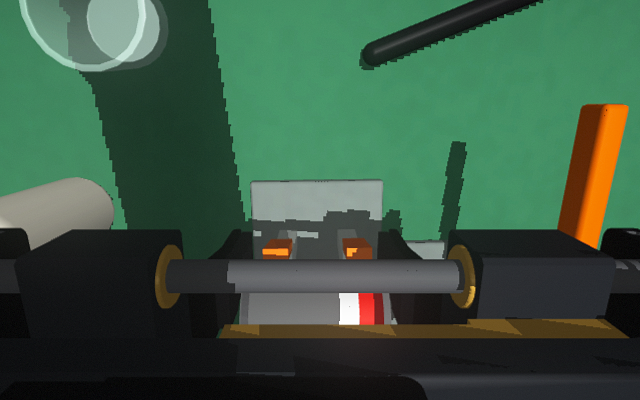

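carry_out:
  translation:
    - [0,0,-0.3]
    - [0,0,-0.6]
    - [0,0,-0.9]
    - [0,0,-0.9]
  turn: [0,0,0,0]
  gripper: [0.4,0.4,0.4,0.4]

```text
time_s: 13.15
tool_pos: [0.5095, 0.104, 0.0957]
tool_rot: [-179.8, 0.0, 96.7]
force: [-6.9, -1.0, -3.4]
grip_width: 0.0609
```

```bash
python3 go.py .5108 .1049 .079 96.6;  python3 -c "
from h import *
s=Snap('scene','pics/o1.png')
cv2.imwrite('pics/o3.png',cv2.resize(s.im[140:300,340:500],None,fx=4.5,fy=3.7,interpolation=cv2.INTER_CUBIC));s=Snap('wrist','pics/o2.png')"
```

```text
t 13.15 pos [0.5095 0.104  0.0957] rot [-1.7982e+02  5.0000e-02  9.6690e+01] q [-55.   11.2  44.7 111.9  -9.   60.6  90.3] w 0.0609 F [-6.9 -1.  -3.4]
shift cm [0.08 0.15 1.67] turn 0.002 rows>= 0.269138851180394 0.008392471933553726
```

View pics/o3.png

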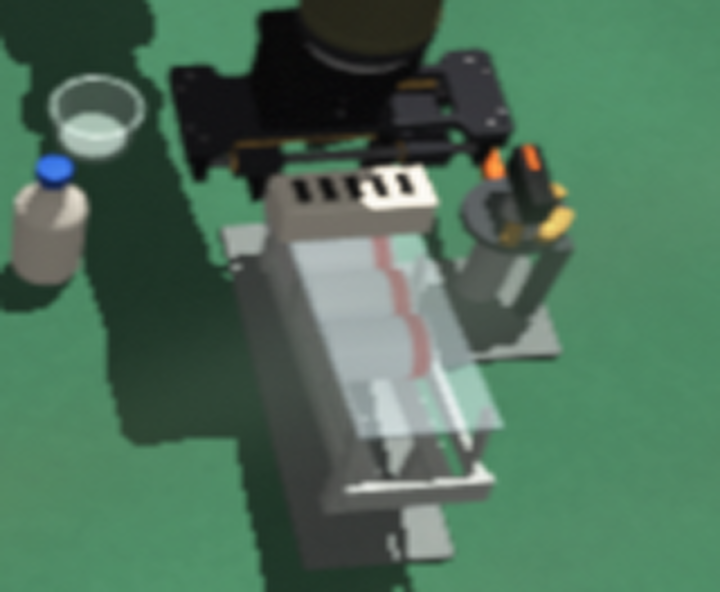

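View pics/o2.png

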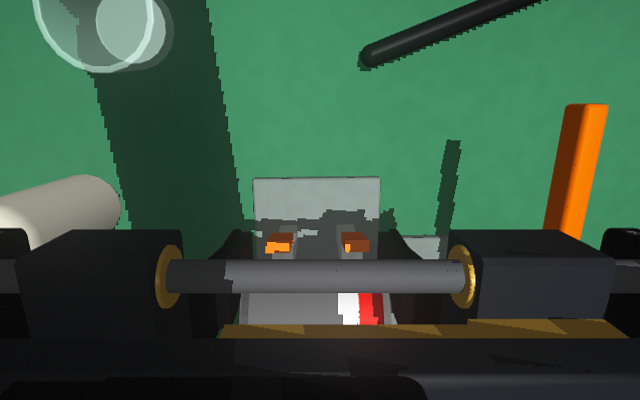

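carry_out:
  translation:
    - [0,-0.5,-0.25]
    - [0,-1.2,-0.5]
    - [0,-1.7,-0.8]
    - [0,-2.4,-1.3]
    - [0,-3.5,-2.2]
  turn: [0,0,0,0,0]
  gripper: [0.4,0.4,0.4,0.4,0.4]

```text
time_s: 13.88
tool_pos: [0.4761, 0.1008, 0.1187]
tool_rot: [179.9, 0.0, 96.7]
force: [-0.3, -0.2, -1.9]
grip_width: 0.0615
```

```bash
python3 go.py .5108 .1049 .079 96.6;  python3 -c "
from h import *
s=Snap('side','pics/p1.png')
cv2.imwrite('pics/p3.png',cv2.resize(s.im[170:360,240:440],None,fx=4,fy=3.1,interpolation=cv2.INTER_CUBIC));s=Snap('wrist','pics/p2.png')"
```

```text
t 13.875 pos [0.4761 0.1008 0.1187] rot [179.95   0.    96.7 ] q [-58.2   3.5  44.9 115.1  -2.8  62.4  84.6] w 0.0615 F [-0.3 -0.2 -1.9]
shift cm [0.   3.49 3.97] turn 0.002 rows>= 0.8460986459165097 0.009233194242751227
```

View pics/p3.png

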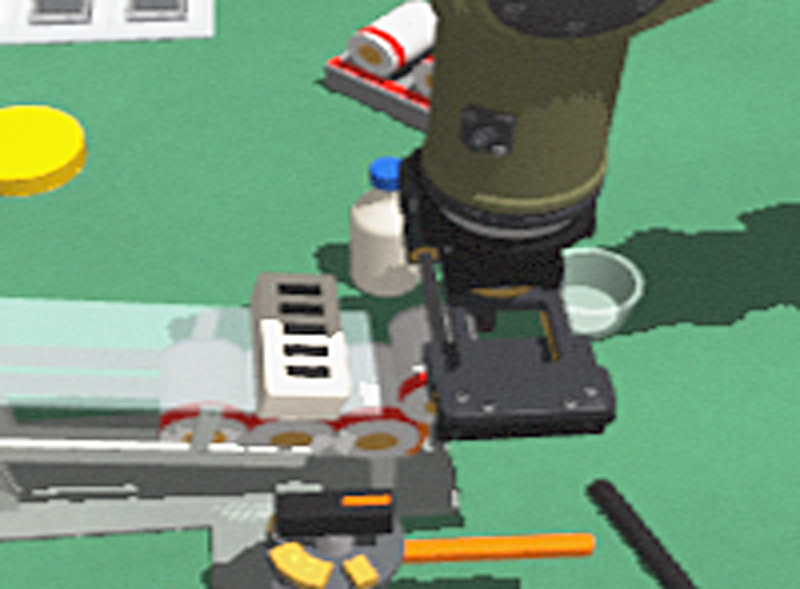

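View pics/p2.png

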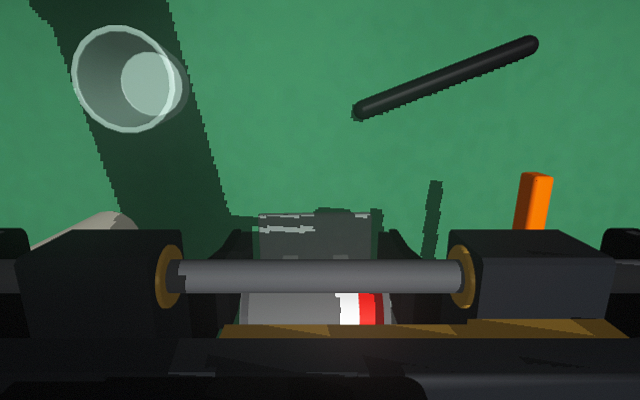

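carry_out:
  translation:
    - [0,-0.5,-3]
    - [0,-1,-6.5]
    - [-2,-2,-9]
    - [-6,-3.5,-9]
    - [-10.5,-5,-9]
  turn: [0,0,0.08,0.2,0.34]
  gripper: [0.4,0.4,0.4,0.4,0.4]

```text
time_s: 14.6
tool_pos: [0.4391, -0.0099, 0.2086]
tool_rot: [179.9, -0.1, 77.1]
force: [0.9, -0.9, -1.9]
grip_width: 0.0612
```

```bash
python3 go.py .400 -.185 .21 52.8
```

```text
t 14.6 pos [ 0.4391 -0.0099  0.2086] rot [ 1.7989e+02 -7.0000e-02  7.7070e+01] q [-53.3 -12.8  45.7 114.4   9.4  74.7  66.3] w 0.0612 F [ 0.9 -0.9 -1.9]
shift cm [-17.94   0.1   -0.16] turn 0.424 rows>= 2.8702661649328154 2.267839601978356
```

carry_out:
  translation:
    - [-4.5,0.3,0]
    - [-9,0.6,0]
    - [-13.5,0.9,0]
    - [-18,1.2,0]
    - [-18,1.2,0]
  turn: [0.1,0.2,0.3,0.41,0.42]
  gripper: [0.4,0.4,0.4,0.4,0.4]

```text
time_s: 15.22
tool_pos: [0.41, -0.1916, 0.2085]
tool_rot: [179.9, -0.0, 52.7]
force: [-0.7, -0.1, -2.6]
grip_width: 0.0614
```

carry_out:
  translation:
    - [0,0,0]
    - [0,0,0]
  turn: [0,0]
  gripper: [0.4,0.4]

```text
time_s: 15.48
tool_pos: [0.4111, -0.1862, 0.208]
tool_rot: [-180.0, -0.0, 53.3]
force: [0.0, 0.7, -2.0]
grip_width: 0.0613
```

```bash
python3 go.py .4149 -.1993 .12 52.8;python3 -c "
from h import *
s=Snap('wrist','pics/q2.png');s=Snap('side','pics/q1.png');Snap('scene','pics/q3.png')"
```

```text
t 15.475 pos [ 0.4111 -0.1862  0.208 ] rot [-1.800e+02 -2.000e-02  5.332e+01] q [-40.6 -13.6  55.2 113.2  11.5  74.9  64.1] w 0.0613 F [ 0.   0.7 -2. ]
shift cm [-0.83  1.09  8.8 ] turn 0.009 rows>= 1.4247629609744863 0.04892490267590874
```

View pics/q2.png

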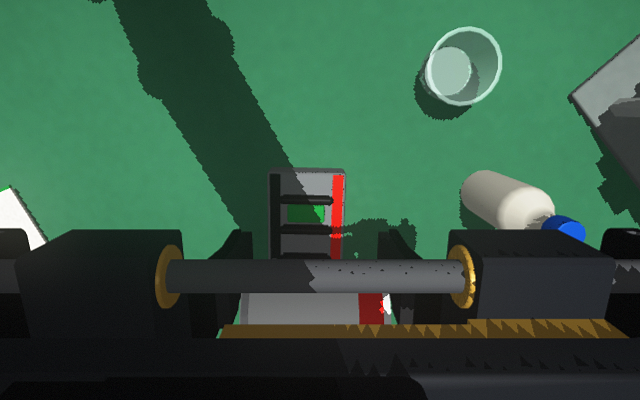

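View pics/q1.png

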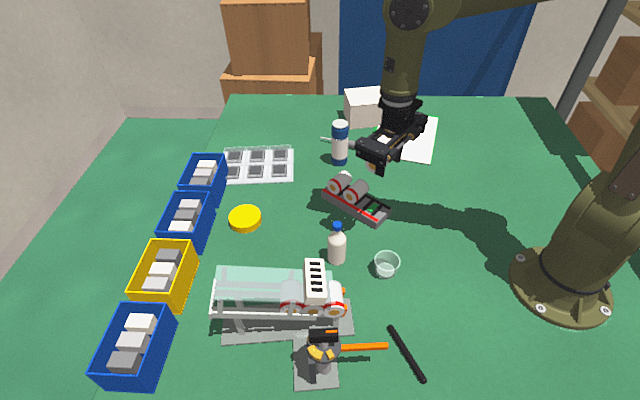

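View pics/q3.png

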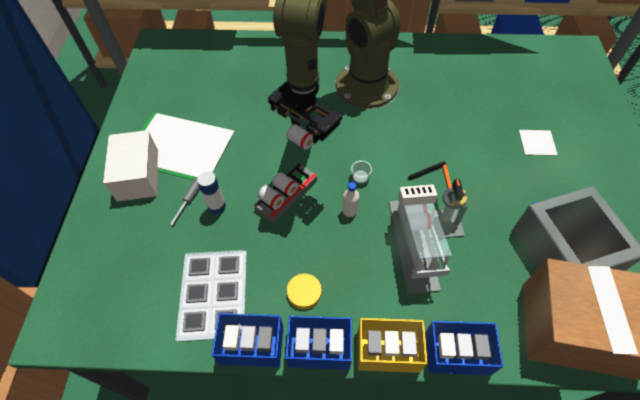

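```bash
python3 - <<'E'
from h import *
im=cv2.imread("pics/q2.png");cv2.imwrite("pics/q4.png",cv2.convertScaleAbs(cv2.resize(im[160:335,235:400],None,fx=4.5,fy=3.4,interpolation=cv2.INTER_CUBIC),alpha=1.6))
E
```

```text
(no output)
```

View pics/q4.png

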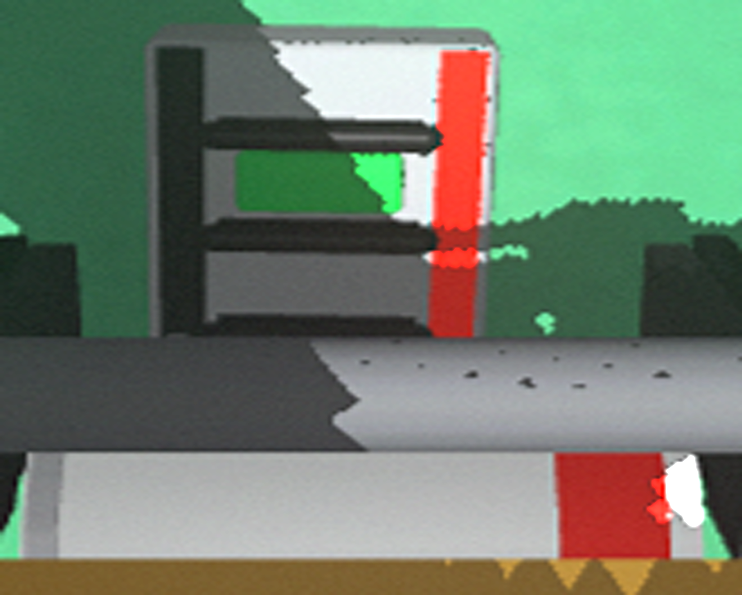

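```bash
python3 - <<'E'
from h import *
f="pics/q2.png"
r=lambda u,v,z:rayf(f,(235+u/4.5-.4,160+v/3.4-.4),z)[:2]
ang=lambda a,b:np.degrees(np.arctan2(*(b-a)[::-1]))
for nm,a,b,z in [("redL",(441,50),(430,335),.03),("blkR",(205,45),(205,335),.03),("right",(497,45),(485,330),.03),("left",(148,45),(152,335),.03),("ridge1",(205,134),(435,136),.041),("ridge2",(205,236),(435,238),.041),("pad top",(236,153),(400,153),.035),("padbot",(238,212),(390,212),.035)]:
    p,q=r(*a,z),r(*b,z);print(nm,p,q,ang(p,q))
L,Rr=r(236,182,.035),r(404,182,.035);print("pad L/R",L,Rr,(L+Rr)/2,np.linalg.norm(L-Rr))
m=(r(320,135,.041)+r(320,237,.041))/2;print("between ridges",m, np.linalg.norm(r(320,135,.041)-r(320,237,.041)))
o=telemetry.get_obs();print(o['tool_pos'],o['tool_rot'])
# cell ends in view: left 22, right 703 at row 500
for z in (.21,.2):
  print(r(25,500,z),r(700,500,z))
E
```

```text
redL [ 0.41776597 -0.16951993] [ 0.4863092  -0.22223856] -37.56495157386813
blkR [ 0.38680266 -0.20873328] [ 0.45600268 -0.26293294] -38.06918209062853
right [ 0.42368845 -0.15918054] [ 0.49240521 -0.21135177] -37.20654598699287
left [ 0.37960376 -0.21840436] [ 0.44886499 -0.27251715] -37.99998957547466
ridge1 [ 0.40541342 -0.22200866] [ 0.43451694 -0.18387339] 52.650382551259426
ridge2 [ 0.42887677 -0.24038591] [ 0.45865498 -0.20139502] 52.63021881183203
pad top [ 0.41465867 -0.22156425] [ 0.43554779 -0.19350645] 53.33219811890277
padbot [ 0.42877676 -0.23196361] [ 0.44839145 -0.20562018] 53.32950558220123
pad L/R [ 0.42142627 -0.22681131] [ 0.44296208 -0.19788628] [ 0.43219418 -0.2123488 ] 0.0360617312126353
between ridges [ 0.43186131 -0.21192127] 0.0298103186200556
[ 0.41096431 -0.18653585  0.20800192] [1.79999574e+02 1.08045155e-03 5.32926336e+01]
[ 0.41029706 -0.2304733 ] [ 0.45376348 -0.17212615]
[ 0.41385952 -0.23605269] [ 0.46016064 -0.17390038]
```

```bash
python3 go.py .4148 -.1991 .10 52.6
```

```text
t 15.625 pos [ 0.411  -0.1865  0.208 ] rot [180.     0.    53.29] q [-40.6 -13.6  55.2 113.2  11.5  74.9  64.1] w 0.0608 F [-0.2  0.4 -2.8]
shift cm [-0.78  1.06 10.8 ] turn 0.012 rows>= 1.7407664900660715 0.06473211177592741
```

carry_out:
  translation:
    - [-0.4,0.5,2]
    - [-0.78,1.06,5]
    - [-0.78,1.06,8]
    - [-0.78,1.06,10.5]
    - [-0.78,1.06,10.8]
  turn: [0.012,0.012,0.012,0.012,0.012]
  gripper: [0.4,0.4,0.4,0.4,0.4]

```text
time_s: 16.25
tool_pos: [0.4132, -0.1993, 0.0987]
tool_rot: [-179.8, 0.2, 52.5]
force: [-0.2, -0.3, -1.5]
grip_width: 0.0608
```

carry_out:
  translation:
    - [0,0,0]
    - [0,0,0]
  turn: [0,0]
  gripper: [0.4,0.4]

```text
time_s: 16.5
tool_pos: [0.4155, -0.2001, 0.1011]
tool_rot: [179.9, -0.1, 52.5]
force: [-0.3, 0.4, -2.8]
grip_width: 0.0611
```

```bash
python3 go.py .4148 -.1991 .055 52.6;python3 -c "
from h import *
s=Snap('side','pics/r1.png');cv2.imwrite('pics/r3.png',cv2.resize(s.im[120:250,290:450],None,fx=4.5,fy=4.5,interpolation=cv2.INTER_CUBIC))
s=Snap('scene','pics/r2.png');cv2.imwrite('pics/r4.png',cv2.resize(s.im[90:230,230:390],None,fx=4.5,fy=4,interpolation=cv2.INTER_CUBIC))"
```

```text
t 16.5 pos [ 0.4155 -0.2001  0.1011] rot [ 1.7991e+02 -8.0000e-02  5.2520e+01] q [-42.2   0.3  66.  119.7  -0.4  60.   76.5] w 0.0611 F [-0.3  0.4 -2.8]
shift cm [ 0.03 -0.12  4.61] turn -0.001 rows>= 0.7373753159325043 0.007868460258963811
```

View pics/r3.png

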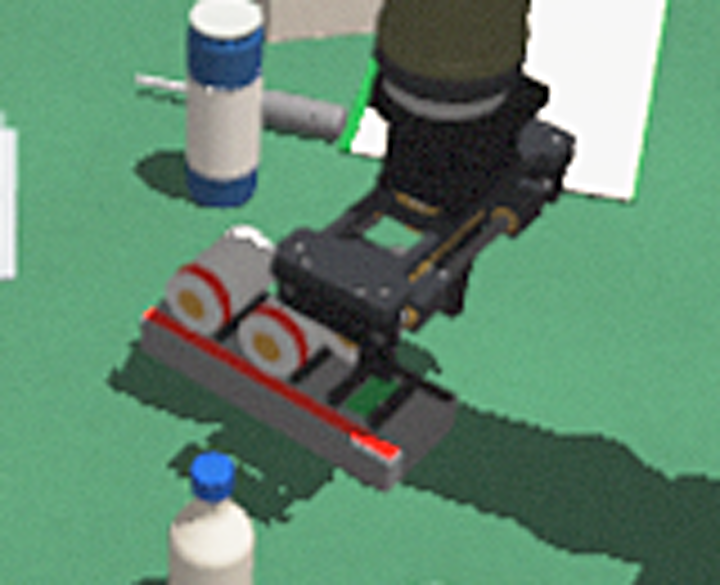

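View pics/r4.png

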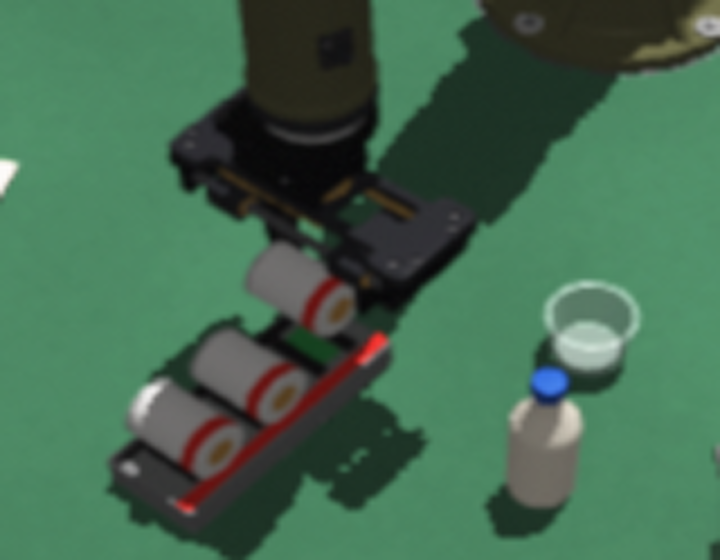

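```bash
python3 - <<'E'
from h import *
T=np.array([.4155,-.2001,.1011]);a=np.radians(52.52);x=np.array([np.cos(a),np.sin(a),0]);y=np.array([np.sin(a),-np.cos(a),0])
obs=np.array([230+341/4.5-.4,90+303/4-.4])
base=T+.031*x
print("obs",obs)
for dy,dz in ((.0216,.006),(.0216,0),(.026,.006),(.018,.006)): print(dy,dz,proj("scene",base+dy*y+[0,0,dz]))
print("held faces check")
E
```

```text
obs [305.37777778 165.35      ]
0.0216 0.006 [305.68363804 165.98111557]
0.0216 0 [305.76705065 167.23347702]
0.026 0.006 [304.67799113 166.93941424]
0.018 0.006 [306.50437719 165.19901876]
held faces check
```

carry_out:
  translation:
    - [0,-0.1,1.2]
    - [0,-0.1,2.4]
    - [0,-0.1,3.4]
    - [0,-0.1,4]
    - [0,-0.1,4.2]
  turn: [0,0,0,0,0]
  gripper: [0.4,0.4,0.4,0.4,0.4]

```text
time_s: 17.23
tool_pos: [0.4134, -0.1995, 0.0576]
tool_rot: [-180.0, 0.0, 52.5]
force: [-0.8, -0.2, -1.9]
grip_width: 0.0612
```

carry_out:
  translation:
    - [0,0,0]
    - [0,0,0.2]
    - [0,0,0.3]
  turn: [0,0,0]
  gripper: [0.4,0.4,0.4]

```text
time_s: 17.6
tool_pos: [0.4139, -0.1993, 0.0551]
tool_rot: [180.0, -0.0, 52.5]
force: [-0.3, 0.8, -1.8]
grip_width: 0.0612
```

```bash
python3 go.py .4148 -.1991 .054 52.6
```

```text
t 17.6 pos [ 0.4139 -0.1993  0.0551] rot [ 1.7999e+02 -4.0000e-02  5.2490e+01] q [-38.7   8.5  65.3 122.3  -9.5  54.5  84.4] w 0.0612 F [-0.3  0.8 -1.8]
shift cm [0.07 0.06 0.11] turn -0.002 rows>= 0.023628815668491777 0.010472111490651166
```

Not yet in contact; ease down until the load comes off.

carry_out:
  translation:
    - [0.05,0.05,0.1]
    - [0.05,0.05,0.15]
    - [0.05,0.05,0.2]
  turn: [0,0,0]
  gripper: [0.4,0.4,0.4]

```text
time_s: 17.98
tool_pos: [0.4137, -0.1991, 0.0538]
tool_rot: [-179.8, -0.0, 52.5]
force: [-8.2, 2.6, 15.1]
grip_width: 0.061
```

```bash
python3 go.py .4148 -.1991 .054 52.6;python3 -c "
from h import *
s=Snap('side','pics/s1.png');cv2.imwrite('pics/s3.png',cv2.resize(s.im[120:250,290:450],None,fx=4.5,fy=4.5,interpolation=cv2.INTER_CUBIC))
s=Snap('scene','pics/s2.png');cv2.imwrite('pics/s4.png',cv2.resize(s.im[90:230,230:390],None,fx=4.5,fy=4,interpolation=cv2.INTER_CUBIC))"
```

```text
t 17.975 pos [ 0.4137 -0.1991  0.0538] rot [-1.7982e+02 -1.0000e-02  5.2470e+01] q [-38.4   9.   65.1 122.2 -10.   54.6  84.8] w 0.061 F [-8.2  2.6 15.1]
shift cm [ 0.06  0.09 -0.02] turn -0.002 rows>= 0.01777790603489817 0.012394656929536809
```

View pics/s4.png

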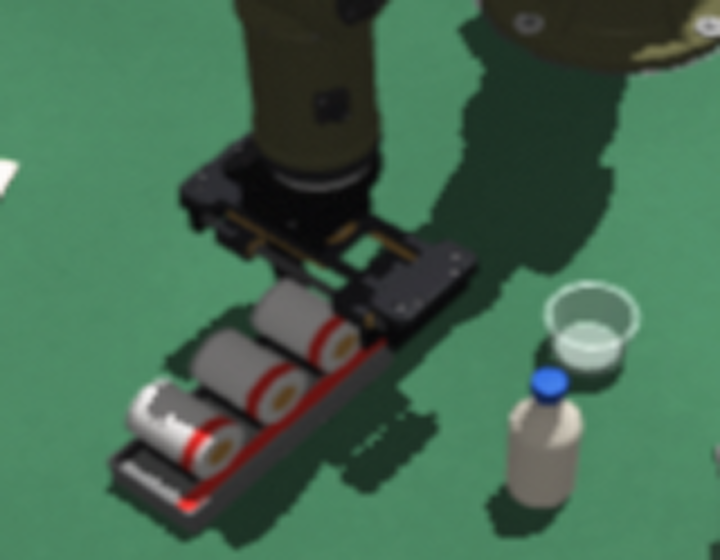

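carry_out:
  translation:
    - [0,0,-0.1]
    - [0,0,-0.1]
    - [0,0,-0.1]
    - [0,0,-0.1]
    - [0,0,-0.1]
  turn: [0,0,0,0,0]
  gripper: [0.6,0.72,0.76,0.82,0.9]
  squeeze: 10

```text
time_s: 18.7
tool_pos: [0.4146, -0.1994, 0.0541]
tool_rot: [180.0, -0.0, 52.5]
force: [0.0, 0.2, -0.2]
grip_width: 0.0746
```

```bash
python3 go.py .4148 -.1991 .054 52.6;python3 -c "
from h import *
s=Snap('side','pics/t1.png');cv2.imwrite('pics/t3.png',cv2.resize(s.im[120:250,290:450],None,fx=4.5,fy=4.5,interpolation=cv2.INTER_CUBIC))
s=Snap('wrist','pics/t2.png')"
```

```text
t 18.7 pos [ 0.4146 -0.1994  0.0541] rot [ 1.7998e+02 -1.0000e-02  5.2490e+01] q [-38.5   8.8  65.1 122.2  -9.9  54.4  84.6] w 0.0746 F [ 0.   0.2 -0.2]
shift cm [ 0.03 -0.    0.01] turn -0.002 rows>= 0.005594879241256458 0.010349676618338082
```

View pics/t2.png

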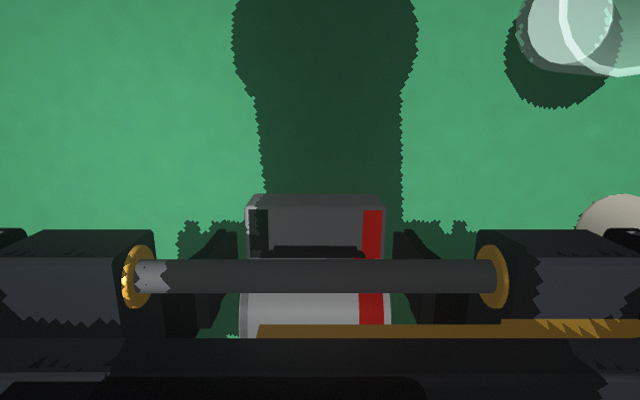

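carry_out:
  translation:
    - [0,0,0]
    - [0,0,-1]
    - [0,0,-3]
    - [0,0,-6]
    - [0,0,-10]
  turn: [0,0,0,0,0]
  gripper: [0.95,0.95,0.95,0.95,0.95]

```text
time_s: 19.42
tool_pos: [0.4138, -0.1996, 0.155]
tool_rot: [-180.0, 0.0, 52.4]
force: [1.3, 1.6, -0.7]
grip_width: 0.0825
```

carry_out:
  translation:
    - [-3,-1,-3]
    - [-6,-2,-5]
    - [-6,-2,-5]
    - [-6,-2,-5]
  turn: [0,0,0,0]
  gripper: [0.95,0.95,0.95,0.95]

```text
time_s: 19.92
tool_pos: [0.362, -0.2348, 0.2039]
tool_rot: [180.0, -0.0, 52.4]
force: [0.1, 0.3, -0.1]
grip_width: 0.0827
```

```bash
python3 go.py .4148 -.1991 .054 52.6;python3 -c "
from h import *
s=Snap('side','pics/u1.png');cv2.imwrite('pics/u3.png',cv2.resize(s.im[150:370,200:420],None,fx=3.5,fy=2.7,interpolation=cv2.INTER_CUBIC))
s=Snap('scene','pics/u2.png');cv2.imwrite('pics/u4.png',cv2.resize(s.im[130:300,240:480],None,fx=3.3,fy=3.3,interpolation=cv2.INTER_CUBIC));Snap('wrist','pics/u5.png')"
```

```text
t 19.925 pos [ 0.362  -0.2348  0.2039] rot [ 1.7999e+02 -5.0000e-02  5.2410e+01] q [-29.7 -16.7  51.3 115.8  13.4  75.2  69.4] w 0.0827 F [ 0.1  0.3 -0.1]
shift cm [ 6.04  2.   15.  ] turn -0.003 rows>= 2.606569046815823 0.01748409280539138
```

View pics/u3.png

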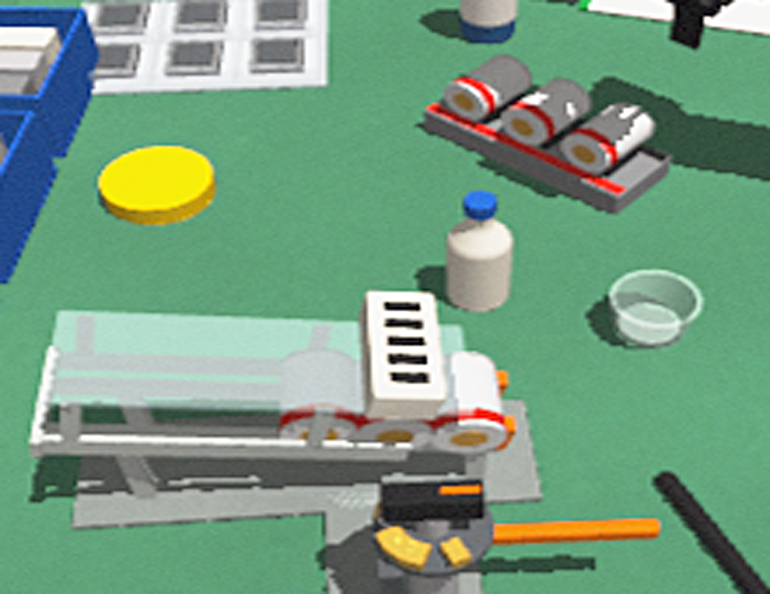

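View pics/u4.png

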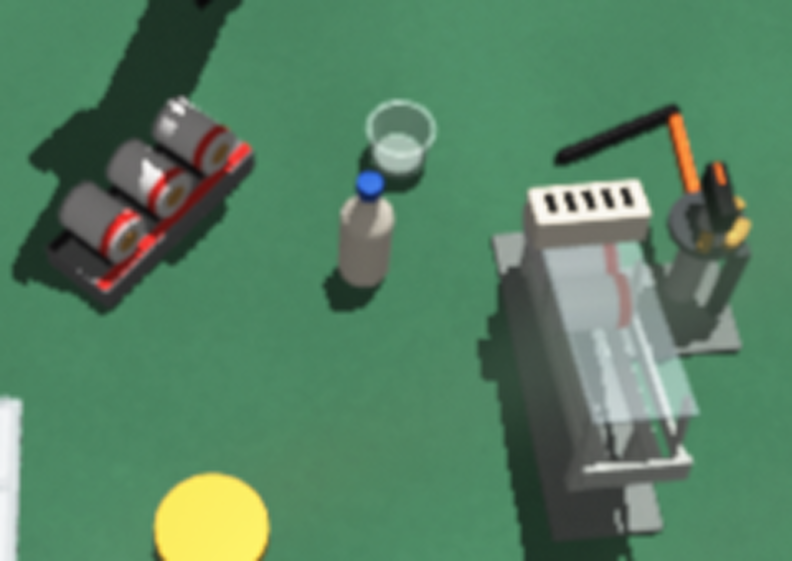

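View pics/u5.png

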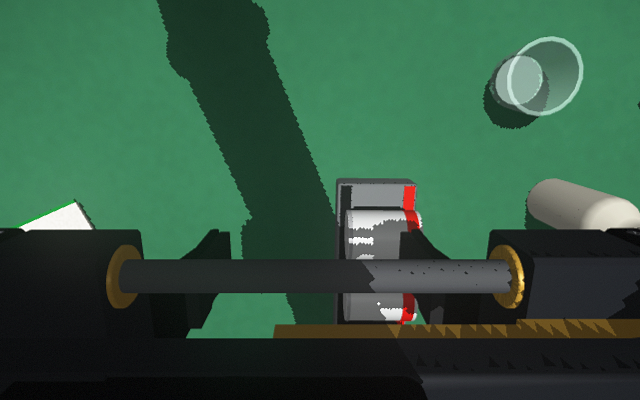

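```bash
python3 - <<'E'
from h import *
p=tri((306.3,176.6),(367.3,207));a=np.radians(52.6);Y=np.array([np.cos(a),np.sin(a)]);X=np.array([np.sin(a),-np.cos(a)])
d=p[:2]-[.432,-.2122];print("plus face",p,"x",d@X,"y",d@Y, proj("scene",p),proj("side",p))
e=[.432+.031*Y[0],-.2122+.031*Y[1],.06];print("expected px",proj("scene",e),proj("side",e))
c=[.5317-.031*.1167,.1073+.031*.9932,.085];print("cell2 face exp",proj("side",c),"obs",(200+468/3.5-.4,150+437/2.7-.4))
E
```

```text
plus face [ 0.44966762 -0.19000342  0.05554847] x 0.0005537512553233622 y 0.028364176257945593 [305.9561039  175.91574171] [366.40053003 207.86443026]
expected px [306.69647894 175.38054442] [366.11244139 207.3473728 ]
cell2 face exp [334.02450502 312.1724111 ] obs (333.31428571428575, 311.45185185185187)
```

Everything agrees to within about 1 px, so I'm handing in.

```bash
python3 -c "
from cell import sign_off
print(sign_off())"
```

```text
the job is handed in; nothing more can be done
None
```

The job is done and handed in at about 20 s of the 51 s allowed. `sign_off` reports no verdict, so the checks below are my own.

**Gate:** I pulled the knob up about 14 mm, turned it a quarter turn clockwise and pushed it back in. It came down onto a hard stop at its starting height, with 28 N on the tool. The orange arm points down the track.

**Grip:** The moves could not tilt the tool, so I could not use the 25–40 degree lean you recommended. I gripped cell1 by its end faces with the tool upright instead, about 21 mm down-track of its centre. The pictures showed a narrow gap to the ionising bar, and I saw no sign of contact with the hood. The cell did not slip in the grip.

**Last checks:**
- **cell1:** It lies in the green-pad saddle with its red-banded end on the red stripe. From two camera views its plus end is about 0.6 mm off across and about 3 mm off along. Its height came out about 4 mm low there, on the edge of the 4 mm tolerance. I put that down to picking the pixels, because the face is within 1.5 px of where it should appear in each view. The cell also seated firmly with the tool at the expected height.
- **cell2:** It is at the stop, within about 1 px of the expected spot.
- **cell3 and cell4:** They sit in the row behind cell2.
- **Everything else:** In the final pictures I saw no sign that the held cells or the bystanders had moved. The gripper is clear of everything.

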